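Unload the angle rotor: rack two tubes, hold the last upright

TASK

Put away the spun tubes: stand the two tubes left on the bench cap up in empty cells of the white tube crate, one to a cell, lowering each to the bottom before letting go. Then draw the last tube out of its slanting pocket in the centrifuge rotor, turn it upright, never tipping it further over than it already leans, and hold it up, cap up and still, in free air with its foot at least 12 cm above the worktop so that its pellet can be looked at; finish while still holding it. Do not disturb the tube already in the crate, the timer, the pen or the small canister.

Things in the scene. Friction and masses are not known exactly. Their poses are not given: they have to be found in the camera images.
- tube_1_center (a point): One of the two tubes to be racked, upright on the bench between rotor and crate, 70 mm or more apart. 50 ml screw-cap tube with a flat skirted foot, 115 mm tall, body 29 mm in diameter, cap 33 mm in diameter and 13 mm high, about 60 g; all four tubes are alike. This point is its centre, half-way up on its axis; z runs from foot to cap. 
- tube_2_center (a point): The other tube standing upright on the bench. Like tube_1 in size. This point is its centre, half-way up on its axis; z runs from foot to cap. 
- racked_tube_center (a point): The tube that already stands in the crate, in the cell at y = +24 mm of the crate; leave it there. Like tube_1 in size. This point is its centre, half-way up on its axis; z runs from foot to cap. 
- rotor_tube_center (a point): The only tube in the rotor, on the side away from the robot, leaning 40 degrees: cap up and towards the rotor's axis, foot outward. Like tube_1 in size. This point is its centre, half-way up on its axis; z runs from foot to cap. It sits 72 mm deep in a smooth bore with 2 mm play all round; the upper 43 mm (cap, 30 mm of body) stand free, cap top about 122 mm above the worktop. Draw it out along its own axis, 75 mm or more.
- crate: Fixed white tube crate, 52 x 196 mm, 58 mm high, windows in its long sides, open on top: one row of four cells along its y axis, centres at x = 0, y = -72, -24, +24 (taken), +72 mm, each 46 x 45 mm inside; floor 4 mm, walls 3 mm thick. Origin under its centre on the worktop, z up. A tube standing in a cell has its top 119 mm above the worktop.
- rotor_stand: Fixed foot under the rotor; origin on the rotor's axis on the worktop, z up, x towards the pocket with the tube. The rotor is a bright metal body 237 mm in diameter, flat top 70 mm high, from which rise the collars of four pockets (40 mm wide, 90 degrees apart, three empty), up to 102 mm high at 68 mm from the axis; knob on the axis 84 mm high.
- rotor (a joint): Turning of the rotor on its stand, rad, 0 at the start, positive anticlockwise from above; stiff (0.12 N m of friction). It need not be turned.
- bench_timer_center (a point): Bystander: white bench timer, 62 x 68 x 18 mm, lying near the front edge; this point is its centre.
- pen_center (a point): Bystander: marker pen with a blue cap, 137 mm long, 13 mm thick, lying to the left of the rotor; this point is its centre.
- canister_center (a point): Bystander: small film canister, 41 mm in diameter, 67 mm high, standing behind the crate; this point is its centre.
There are look-alikes about, which are no part of the job. What is shaped like the part that bears tube_2_center but yellow is not meant.

How it is judged:
On the way, in this order (a step that is already met when the one before it is completed fails the run):
1. both bench tubes stand released in cells of the crate, the last tube still being in the rotor (x of tube_1_center in the frame of crate between -0.018 and 0.018 m and y of tube_1_center in the frame of crate between -0.095 and 0.095 m and z of tube_1_center in the frame of crate between 0.055 and 0.066 m and angle between each of tube_1_center, tube_2_center, racked_tube_center's own z axis and vertical below 0.12 rad and x of tube_2_center in the frame of crate between -0.018 and 0.018 m and y of tube_2_center in the frame of crate between -0.095 and 0.095 m and z of tube_2_center in the frame of crate between 0.055 and 0.066 m and x of racked_tube_center in the frame of crate between -0.018 and 0.018 m and y of racked_tube_center in the frame of crate between -0.095 and 0.095 m and z of racked_tube_center in the frame of crate between 0.055 and 0.066 m and contact force between the fingers and tube_1 below 0.05 N and contact force between the fingers and tube_2 below 0.05 N and horizontal distance between rotor_tube_center and rotor_stand above 0.04 m and height (world z) of rotor_tube_center below 0.095 m), for 0.2 s.
2. the last tube is drawn out of its pocket and raised in the fingers (contact force between the fingers and rotor_tube above 1 N and contact force between rotor_tube and rotor below 0.05 N and height (world z) of rotor_tube_center above 0.13 m), for 0.1 s.
At the end, for the whole second after the job is handed in: All three other tubes stand upright (within 7 degrees) on cell floors of the crate, released; the rotor's tube is gripped, touching neither rotor nor crate, cap up within 10 degrees of upright, still, its centre over 177 mm (foot about 120 mm) above the worktop (x of tube_1_center in the frame of crate between -0.018 and 0.018 m and y of tube_1_center in the frame of crate between -0.095 and 0.095 m and z of tube_1_center in the frame of crate between 0.055 and 0.066 m and angle between each of tube_1_center, tube_2_center, racked_tube_center's own z axis and vertical below 0.12 rad and x of tube_2_center in the frame of crate between -0.018 and 0.018 m and y of tube_2_center in the frame of crate between -0.095 and 0.095 m and z of tube_2_center in the frame of crate between 0.055 and 0.066 m and x of racked_tube_center in the frame of crate between -0.018 and 0.018 m and y of racked_tube_center in the frame of crate between -0.095 and 0.095 m and z of racked_tube_center in the frame of crate between 0.055 and 0.066 m and contact force between the fingers and tube_1 below 0.05 N and contact force between the fingers and tube_2 below 0.05 N and contact force between the fingers and rotor_tube above 1 N and contact force between rotor_tube and rotor below 0.05 N and contact force between rotor_tube and crate below 0.05 N and height (world z) of rotor_tube_center above 0.177 m and angle between rotor_tube_center's own z axis and vertical below 0.175 rad and linear speed of rotor_tube below 0.02 m/s and angular speed of rotor_tube below 0.15 rad/s); the arm keeps its last pose, push and grip.
It fails at once if the tube from the rotor is tipped over more than 55 degrees from upright (it starts at 40) (angle between rotor_tube_center's own z axis and vertical above 0.96 rad).
It fails at once if a bench tube is let go over the crate with its foot more than 2.5 cm above the cell floor (a cell holds one tube only) ((x of tube_1_center in the frame of crate between -0.035 and 0.035 m and y of tube_1_center in the frame of crate between -0.105 and 0.105 m and z of tube_1_center in the frame of crate above 0.0885 m and contact force between the fingers and tube_1 below 0.05 N) or (x of tube_2_center in the frame of crate between -0.035 and 0.035 m and y of tube_2_center in the frame of crate between -0.105 and 0.105 m and z of tube_2_center in the frame of crate above 0.0885 m and contact force between the fingers and tube_2 below 0.05 N)).
It fails at once if the tube already in the crate is lifted or shoved by more than 25 mm (distance of racked_tube_center from where it was at the start of the episode above 0.025 m).
It fails at once if the timer, the pen or the canister is moved by more than 25 mm (distance of any of bench_timer_center, pen_center, canister_center from where it was at the start of the episode above 0.025 m).
It also fails if it takes over 59 s, if anything falls off the work surface, if the arm or the gripper's body presses on something with over 40 N, if the wrist force passes 120 N, or if a joint passes its speed limit or range.

ROBOT

A 6-joint arm with a two-finger parallel gripper is mounted at the origin on a cart in front of the work surface, level with it; the furniture and walls round the work are solid. World frame = base frame: x ahead of the robot, y to its left, z up, the work surface at z = 0. Lengths are in m, angles in rad, forces in N, time in s.
With the tool pointing down it reaches from about 0.3 to 0.875 m from the base axis. Payload 6.4 kg.
Tool frame: the origin (TCP) lies between the finger pads; the fingertips stand 25 mm ahead of it and the grasp point (between the pads) lies 6 mm ahead of it; y points along the fingers, x is the direction in which the jaws open and shut, and the axes are right-handed (so a half turn about y gives the same grasp; the last joint's range is limited). The gripper opens to 85 mm and grips with 20 to 120 N. Pads are 22 mm wide; open, the fingers measure 114 mm over their backs; the gripper's body (76 mm by 85 mm) begins 54 mm behind the grasp point. The pads swing forward as they close: fully open they stand 13 mm farther back than shut.
Start: joints at [1.055, 0.181, 1.607, -0, 1.354, -0.206], TCP at [0.175, 0.548, 0.256] pointing down, gripper open.
Joint ranges: [-2.99, 2.99], [-0.89, 2.07], [0.3, 2.58], [-1.14, 4.28], [0, 2.63], [-3.12, 3.12]. Speed limits (rad/s): [2.57, 2.57, 3.01, 3.14, 3.14, 3.14].

INTERFACE

Orientations are given as a unit quaternion [w, x, y, z].
In Python, from bench import ctrl, vision, ticket, find_in, regions_of, pinpoint gives the robot as it stands.
- The arm moves only by the tool apply_moves, never from a script. Its argument "increments" is a list of rows, each an object of numbers: "x", "y", "z": the shift along the tool's x, y, z in cm; "ax", "ay", "az": the turn, a rotation vector about the tool's x, y, z in rad; "grip": the closure, from 0 (fully open) to 1 (shut). A call has 1 to 12 rows; each row is the pose to reach, as a shift and turn from the pose measured when the call began, along the tool's axes at that moment; what a row does not reach only later rows make up. A row lasts 1/8 s, in which the tool goes at most 62.5 mm and 10.7 degrees, less where a joint would pass 70% of its speed; a pose out of reach is approached as far as the arm can. A call with a gripper value outside its range is refused whole. The fingers move at their own pace and stop on an object; the grip force is fixed at half the most. Time passes only in rows, so rows that repeat a pose let the fingers close. It gives the time, the measured TCP pose, the force and the opening at its end, in the units of the state.
- ctrl.get_obs(): the state, without advancing time (a new reading comes with each control period).
- vision.camera(name): name is "scene" or "side" or "wrist"; returns the picture (420x560x3 uint8, red, green, blue); there is no depth.
- vision.camera_params(name): a dict with "intrinsics" (3x3 intrinsics, pixels), "k1" (the pictures are not rectified: a ray, as slopes to the right and down, at radius r is drawn at 1 + k1 r^2 times it, then the intrinsics apply), "R" (3x3) and "t" (3): a world point X has camera coordinates R X + t. Camera axes: x right, y down, z forward; pixel columns grow to the right and rows downward; lengths in m; the calibration is good to about 2 mm. A picture is of the moment at which its call begins: read the wrist's pose just before it. camera_params takes no time and is no camera call; for the wrist camera it gives the pose at the moment of the call.
- ticket.hand_in(): hands the job in, once; it reports no verdict.
Trained networks look in the newest picture that a camera, given by its name, has taken for a name from the list of things; names that differ only in an ending like _2 or _b are one class to them, and where a whole thing is asked for, a point or a joint stands for the part that bears it (a point fixed in the world has none). Each returns a list of dicts, best first, with "p" (0 to 1); they miss things now and then, are a little off and sometimes report something else, mostly with a low value. They report only what shows in the picture. A call takes as long as a camera call. They do not tell look-alikes from the thing itself.
- find_in(camera, query): "rect" ([centre column, centre row, width, height] in pixels, round what is visible of it).
- regions_of(camera, query): "mask" (420x560 bool, what is visible of it) and "rect" ([centre column, centre row, width, height] in pixels, round what is visible of it).
- pinpoint(camera, query): "xy" ([column, row] in pixels: a listed point, or the origin of a listed thing).
The state is a dict: "time_s": time; "q": joint angles; "dq": joint speeds; "joint_efforts": joint torques, N m; "eef_pos": TCP position; "eef_rot": TCP orientation; "wrist_force": force on the tool from outside, world axes, zero at the start; "torque": the same for the moment, N m; "opening": opening from 0.0 (shut) to 1.0 (fully open).
Only numpy, scipy, OpenCV 4.12 (cv2) and the standard library are available. Lean on these libraries where they do the work, as an engineer would, in place of code of your own. Each camera call takes 0.05 s, during which the arm holds its last target.

## Working session

There is one attempt and no reset: what is moved stays moved. The work goes in short steps, Python scripts to look and compute and a tool call to move; the robot and the scene stay as the last step left them, time stands still between calls to the robot, and variables do not carry over. Pictures are saved under pics/ and viewed, and the job is handed in when it is done.

Besides the shell and the picture viewer there is one more tool, called after "Request:" in YAML: its name, and indented under it one key for each argument. apply_moves: Moves the arm, as the interface text tells. Its arguments: {"type":"object","properties":{"increments":{"type":"array","items":{"type":"object","properties":{"x":{"type":"number"},"y":{"type":"number"},"z":{"type":"number"},"ax":{"type":"number"},"ay":{"type":"number"},"az":{"type":"number"},"grip":{"type":"number"}}}}},"required":["increments"]}

```bash
mkdir -p pics; ls; cat > h.py <<'E'
import numpy as np, cv2
from bench import ctrl, vision, ticket, find_in, regions_of, pinpoint
def save(n,f):
    im=vision.camera(n); cv2.imwrite(f'pics/{f}.png',im[:,:,::-1]); return im
E
python3 - <<'E'
from h import *
print(ctrl.get_obs())
a=save('scene','s0');b=save('side','d0');
for n in ['scene','side']:
    p=vision.camera_params(n);print(n,p)
    for q in ['tube_1_center','racked_tube_center','rotor_tube_center','crate','rotor_stand','canister_center','pen_center','bench_timer_center']:
        print(q,[(np.round(d['xy']).tolist(),round(d['p'],2)) for d in pinpoint(n,q)])
E
```

```text
pics
{'time_s': 0.0, 'q': array([ 1.05469927e+00,  1.81540138e-01,  1.60803254e+00,  1.86782723e-05,
        1.35380561e+00, -2.06304480e-01]), 'dq': array([ 2.84800563e-05, -1.90700563e-04, -1.67846080e-03,  1.60513585e-04,
        5.93109798e-04,  4.63044471e-04]), 'joint_efforts': array([ 4.65714529e-04, -4.44880486e+01, -3.51331723e+01, -1.63096911e-04,
        9.19775048e-03,  9.78571933e-06]), 'eef_pos': array([0.1750126 , 0.5471707 , 0.25537277]), 'eef_rot': array([-0.57089923,  0.57140717,  0.41629562, -0.41745165]), 'wrist_force': array([-1.0638138 , -0.24250584,  1.04996777]), 'torque': array([-0.02400516,  0.06340483,  0.01876388]), 'opening': 0.9969590700473043}
scene {'intrinsics': array([[491.68382339,   0.        , 279.16497434],
       [  0.        , 491.68382339, 218.00599406],
       [  0.        ,   0.        ,   1.        ]]), 'k1': -0.10925135719095898, 'R': array([[ 0.70157478, -0.71233982,  0.01909999],
       [-0.30309814, -0.32256112, -0.89670834],
       [ 0.64492197,  0.62331878, -0.44220962]]), 't': array([-0.3391535 ,  0.24859755,  1.06335266])}
tube_1_ce
[... 440 characters left out ...]
59808],
       [  0.        , 513.35550222, 208.063043  ],
       [  0.        ,   0.        ,   1.        ]]), 'k1': -0.1851241919525462, 'R': array([[-0.97751167, -0.21047719,  0.01304979],
       [-0.12921785,  0.54891981, -0.82582673],
       [ 0.1666544 , -0.80894153, -0.56377292]]), 't': array([0.51221698, 0.1133508 , 1.15682344])}
tube_1_center [([243.0, 207.0], 0.63), ([296.0, 156.0], 0.2)]
racked_tube_center [([295.0, 159.0], 0.5)]
rotor_tube_center [([243.0, 242.0], 0.81), ([228.0, 182.0], 0.26)]
crate [([297.0, 172.0], 0.65)]
rotor_stand [([268.0, 276.0], 0.72)]
canister_center [([228.0, 182.0], 0.57)]
pen_center [([242.0, 368.0], 0.75)]
bench_timer_center [([343.0, 186.0], 0.62)]
```

View images.

View pics/s0.png

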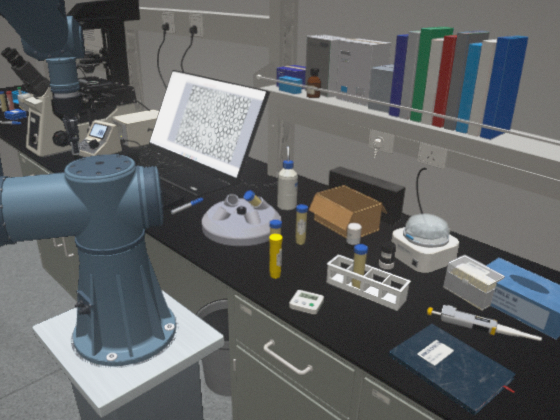

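View pics/d0.png

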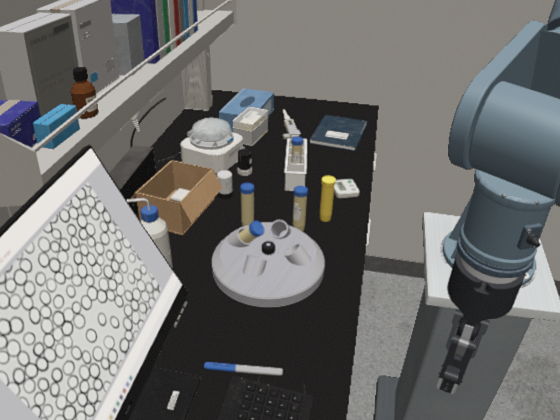

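```bash
cat >> h.py <<'E'
def ray(P,uv):
    K=P['intrinsics'];k=P['k1']
    d=np.array([(uv[0]-K[0,2])/K[0,0],(uv[1]-K[1,2])/K[1,1]]);x=d.copy()
    for _ in range(30): x=d/(1+k*(x@x))
    v=P['R'].T@np.array([x[0],x[1],1.]);return -P['R'].T@P['t'],v/np.linalg.norm(v)
def tri(obs):
    A=np.zeros((3,3));b=np.zeros(3);rs=[ray(*o) for o in obs]
    for c,v in rs:
        M=np.eye(3)-np.outer(v,v);A+=M;b+=M@c
    X=np.linalg.solve(A,b);return X,[np.linalg.norm(np.cross(X-c,v)) for c,v in rs]
def proj(P,X):
    c=P['R']@np.asarray(X,float)+P['t'];s=c[:2]/c[2];s=s*(1+P['k1']*(s@s))
    return np.array([P['intrinsics'][0,0]*s[0]+P['intrinsics'][0,2],P['intrinsics'][1,1]*s[1]+P['intrinsics'][1,2]])
def onplane(P,uv,z):
    c,v=ray(P,uv);return c+v*(z-c[2])/v[2]
E
python3 - <<'E'
from h import *
a=cv2.imread('pics/s0.png');b=cv2.imread('pics/d0.png')
cv2.imwrite('pics/s0c.png',cv2.resize(a[170:320,180:430],None,fx=3.2,fy=3.2,interpolation=cv2.INTER_CUBIC)[:600])
cv2.imwrite('pics/d0c.png',cv2.resize(b[120:310,180:380],None,fx=3.1,fy=3.1,interpolation=cv2.INTER_CUBIC))
S=vision.camera_params('scene');D=vision.camera_params('side')
for n,s,d in [('t',(303,224),(243+5,207),),('rack',(356,266),(295,159)),('crate',(366,293),(297,172)),('rotor',(243,233),(268,276)),('rt',(260,206),(243,242)),('can',(386,257),(245,163)),('white',(354,233),(225,182)),('timer',(306,301),(343,186)),('pen',(188,204),(242,368))]:
    print(n,np.round(tri([(S,s),(D,d)]),4) if 0 else (np.round(tri([(S,s),(D,d)])[0],3),np.round(tri([(S,s),(D,d)])[1],3)))
E
```

```text
t (array([0.58 , 0.005, 0.057]), array([0.004, 0.004]))
rack (array([ 0.507, -0.242,  0.06 ]), array([0., 0.]))
crate (array([ 0.506, -0.28 , -0.002]), array([0.001, 0.001]))
rotor (array([ 0.495,  0.168, -0.003]), array([0.003, 0.003]))
rt (array([0.553, 0.156, 0.072]), array([0.004, 0.004]))
can (array([ 0.649, -0.242,  0.028]), array([0.001, 0.001]))
white (array([ 0.671, -0.114,  0.041]), array([0.002, 0.002]))
timer (array([ 0.366, -0.209,  0.011]), array([0.003, 0.003]))
pen (array([0.483, 0.431, 0.01 ]), array([0.002, 0.002]))
```

View pics/s0c.png

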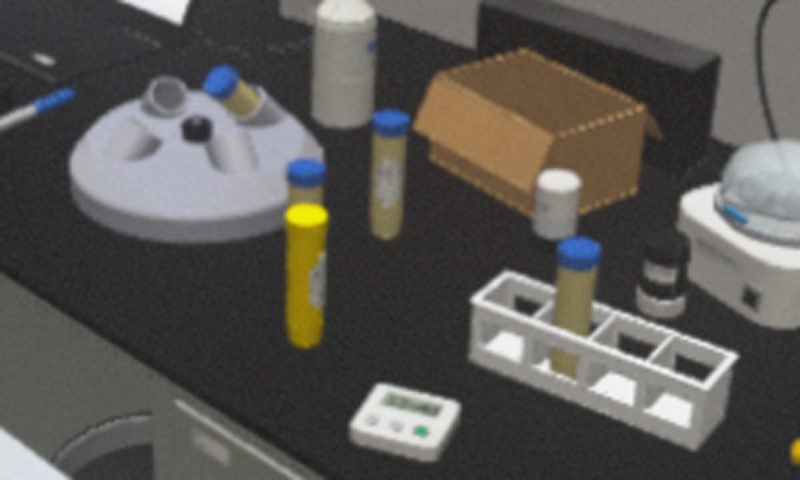

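View pics/d0c.png

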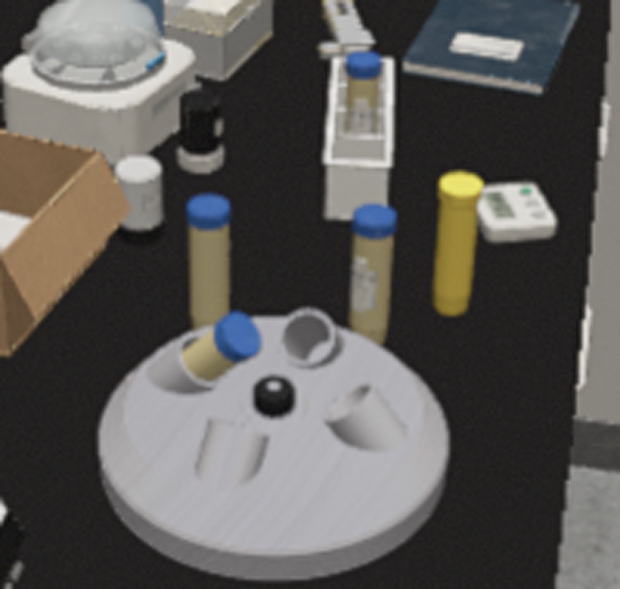

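```bash
python3 - <<'E'
from h import *
from scipy.spatial.transform import Rotation as R
S=vision.camera_params('scene');D=vision.camera_params('side')
s=lambda a:(a[0]/3.2+180,a[1]/3.2+170); d=lambda a:(a[0]/3.1+180,a[1]/3.1+120)
def rep(n,sa,da,z):
    X,e=tri([(S,s(sa)),(D,d(da))]);print(n,X.round(4),np.round(e,4), onplane(S,s(sa),z).round(4),onplane(D,d(da),z).round(4))
rep('A',(390,117),(209,202),.115)
rep('B',(306,168),(374,213),.115)
rep('rack',(579,246),(363,61),.119)
rep('Y',(307,214),(461,184),.115)
rep('knob',(197,120),(274,387),.084)
rep('rotcap',(221,83),(240,336),.11)
for a in [(512,273),(472,298),(737,355),(697,380)]: print('crate',onplane(S,s(a),.058).round(4))
for a in [(331,62),(393,60),(325,161),(389,163)]: print('crateD',onplane(D,d(a),.058).round(4))
o=ctrl.get_obs();q=o['eef_rot'];print(R.from_quat([q[1],q[2],q[3],q[0]]).as_matrix().round(3))
for n in ['scene','side']:
    for Q in ['crate','tube_1_center','rotor_tube_center']:
        print(n,Q,[(np.round(x['rect']).tolist(),round(x['p'],2)) for x in find_in(n,Q)])
E
```

```text
A [0.578  0.0065 0.1154] [0.0003 0.0003] [0.5791 0.0072 0.115 ] [0.5779 0.0063 0.115 ]
B [ 0.4563 -0.0102  0.1132] [0.0003 0.0003] [ 0.4542 -0.0126  0.115 ] [ 0.4557 -0.0069  0.115 ]
rack [ 0.5062 -0.2498  0.1168] [0.0018 0.0018] [ 0.506  -0.2512  0.119 ] [ 0.504  -0.2426  0.119 ]
Y [ 0.3988 -0.0677  0.1134] [0.0012 0.0012] [ 0.3984 -0.0693  0.115 ] [ 0.3977 -0.0635  0.115 ]
knob [0.4935 0.1698 0.0828] [0.0017 0.0017] [0.4943 0.1688 0.084 ] [0.4916 0.173  0.084 ]
rotcap [0.5179 0.1627 0.1153] [0.0012 0.0012] [0.5279 0.1725 0.11  ] [0.5184 0.1571 0.11  ]
crate [ 0.5228 -0.1795  0.058 ]
crate [ 0.4697 -0.1817  0.058 ]
crate [ 0.5496 -0.372   0.058 ]
crate [ 0.4997 -0.3687  0.058 ]
crateD [ 0.551  -0.3536  0.058 ]
crateD [ 0.4944 -0.372   0.058 ]
crateD [ 0.5218 -0.1694  0.058 ]
crateD [ 0.4684 -0.1789  0.058 ]
[[ 0.305 -0.    -0.952]
 [ 0.952  0.     0.305]
 [ 0.    -1.     0.   ]]
scene crate [([369.0, 282.0, 80.0, 53.0], 0.82)]
scene tube_1_center [([302.0, 222.0, 4.0, 43.0], 0.71)]
scene rotor_tube_center [([254.0, 198.0, 17.0, 20.0], 0.45)]
side crate [([298.0, 165.0, 24.0, 53.0], 0.93), ([300.0, 208.0, 11.0, 47.0], 0.22)]
side tube_1_center [([245.0, 205.0, 16.0, 45.0], 0.7)]
side rotor_tube_center [([252.0, 232.0, 28.0, 26.0], 0.75)]
```

```bash
cat >> h.py <<'E'
from scipy.spatial.transform import Rotation as Rn
def pose():
    o=ctrl.get_obs();q=o['eef_rot'];return o['eef_pos'],Rn.from_quat([q[1],q[2],q[3],q[0]]).as_matrix(),o
def down(yaw,tilt=0,az=0):
    # tool x horizontal at yaw; y down; z = x cross y
    x=np.array([np.cos(yaw),np.sin(yaw),0]);y=np.array([0,0,-1.]);return np.stack([x,y,np.cross(x,y)],1)
def go(p,M):
    P,R,o=pose();s=R.T@(np.asarray(p)-P)*100;w=Rn.from_matrix(R.T@M).as_rotvec()
    print('t',round(o['time_s'],2),'at',P.round(4),'open',round(o['opening'],3));print('shift cm',s.round(2),'turn',w.round(3),'rows',np.linalg.norm(s)/6.25,np.linalg.norm(w)/.187)
YC=.149
E
python3 - <<'E'
from h import *
go([.52,0,.28],down(YC))
E
```

```text
t 1.2 at [0.1753 0.5476 0.2563] open 1.0
shift cm [-41.65  -2.37 -49.53] turn [0.    1.112 0.   ] rows 10.360706775274899 5.9467326841454415
```

Request:
apply_moves:
  increments:
    - {"x":-41.6,"y":-2.4,"z":-49.5,"ay":1.112,"grip":0}
    - {"x":-41.6,"y":-2.4,"z":-49.5,"ay":1.112,"grip":0}
    - {"x":-41.6,"y":-2.4,"z":-49.5,"ay":1.112,"grip":0}
    - {"x":-41.6,"y":-2.4,"z":-49.5,"ay":1.112,"grip":0}
    - {"x":-41.6,"y":-2.4,"z":-49.5,"ay":1.112,"grip":0}
    - {"x":-41.6,"y":-2.4,"z":-49.5,"ay":1.112,"grip":0}
    - {"x":-41.6,"y":-2.4,"z":-49.5,"ay":1.112,"grip":0}
    - {"x":-41.6,"y":-2.4,"z":-49.5,"ay":1.112,"grip":0}
    - {"x":-41.6,"y":-2.4,"z":-49.5,"ay":1.112,"grip":0}
    - {"x":-41.6,"y":-2.4,"z":-49.5,"ay":1.112,"grip":0}
    - {"x":-41.6,"y":-2.4,"z":-49.5,"ay":1.112,"grip":0}
    - {"x":-41.6,"y":-2.4,"z":-49.5,"ay":1.112,"grip":0}

```text
invalid input
```

```bash
python3 - <<'E'
from h import *
W=vision.camera_params('wrist');save('wrist','w1')
print(W['k1'],W['intrinsics'].round(1).tolist(),(-W['R'].T@W['t']).round(3),W['R'][2].round(3))
for Q in ['tube_1_center','racked_tube_center','rotor_tube_center','crate','canister_center']:
    print(Q,[(np.round(x['xy'],1).tolist(),round(x['p'],2)) for x in pinpoint('wrist',Q)])
P,R,o=pose();print(P,R.round(3),o['q'])
for n,X in dict(A=[.578,.0065,.115],B=[.456,-.01,.115],Y=[.399,-.068,.115],R=[.506,-.25,.119],C=[.51,-.275,0],rc=[.518,.163,.115]).items(): print(n,proj(W,X).round(0))
E
```

```text
0.021838077156820842 [[316.3, 0.0, 277.0], [0.0, 316.3, 207.1], [0.0, 0.0, 1.0]] [0.104 0.571 0.374] [ 0.281 -0.09  -0.955]
tube_1_center []
racked_tube_center []
rotor_tube_center []
crate []
canister_center []
[0.17525233 0.54765019 0.25625983] [[ 0.305 -0.    -0.952]
 [ 0.952 -0.     0.305]
 [-0.    -1.     0.   ]] [ 1.05474910e+00  1.80823783e-01  1.60703149e+00  1.89140257e-05
  1.35376876e+00 -2.06300942e-01]
A [-25. 606.]
B [-95. 551.]
Y [-171.  533.]
R [-248.  628.]
C [-137.  514.]
rc [ 63. 548.]
```

View pics/w1.png

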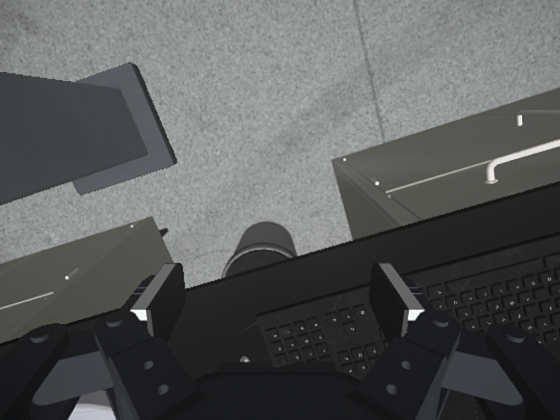

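Request:
apply_moves:
  increments:
    - {"x":-3.5,"y":-0.2,"z":-4.1,"ax":0,"ay":0.1,"az":0,"grip":0}

```text
time_s: 1.62
eef_pos: [0.2029, 0.5028, 0.2581]
eef_rot: [0.591, -0.591, -0.388, 0.388]
wrist_force: [1.0, -0.8, 0.3]
opening: 1.0
```

```bash
python3 - <<'E'
from h import *
go([.52,0,.28],down(YC))
E
```

```text
t 1.62 at [0.2029 0.5028 0.2581] open 1.0
shift cm [-33.56  -2.23 -49.06] turn [-1.000e-03  1.014e+00  0.000e+00] rows 9.517830783625644 5.4203829245059225
```

Request:
apply_moves:
  increments:
    - {"x":-33.6,"y":-2.2,"z":-49.0,"ax":0,"ay":1.01,"az":0,"grip":0}
    - {"x":-33.6,"y":-2.2,"z":-49.0,"ax":0,"ay":1.01,"az":0,"grip":0}
    - {"x":-33.6,"y":-2.2,"z":-49.0,"ax":0,"ay":1.01,"az":0,"grip":0}
    - {"x":-33.6,"y":-2.2,"z":-49.0,"ax":0,"ay":1.01,"az":0,"grip":0}
    - {"x":-33.6,"y":-2.2,"z":-49.0,"ax":0,"ay":1.01,"az":0,"grip":0}
    - {"x":-33.6,"y":-2.2,"z":-49.0,"ax":0,"ay":1.01,"az":0,"grip":0}
    - {"x":-33.6,"y":-2.2,"z":-49.0,"ax":0,"ay":1.01,"az":0,"grip":0}
    - {"x":-33.6,"y":-2.2,"z":-49.0,"ax":0,"ay":1.01,"az":0,"grip":0}
    - {"x":-33.6,"y":-2.2,"z":-49.0,"ax":0,"ay":1.01,"az":0,"grip":0}
    - {"x":-33.6,"y":-2.2,"z":-49.0,"ax":0,"ay":1.01,"az":0,"grip":0}
    - {"x":-33.6,"y":-2.2,"z":-49.0,"ax":0,"ay":1.01,"az":0,"grip":0}

```text
time_s: 3.0
eef_pos: [0.5201, -0.0022, 0.2796]
eef_rot: [0.705, -0.705, -0.053, 0.053]
wrist_force: [-0.4, -0.1, -0.8]
opening: 0.998
```

```bash
python3 - <<'E'
from h import *
W=vision.camera_params('wrist');save('wrist','w2')
print((-W['R'].T@W['t']).round(3),W['R'][2].round(3))
for Q in ['tube_1_center','racked_tube_center','crate']:
    print(Q,[(np.round(x['xy'],1).tolist(),round(x['p'],2)) for x in pinpoint('wrist',Q)])
P,R,o=pose();print(P,R.round(3),o['q'])
for n,X in dict(A=[.578,.0065,.115],B=[.456,-.01,.115],Y=[.399,-.068,.115],R=[.506,-.25,.119],C=[.51,-.275,0],rc=[.518,.163,.115]).items(): print(n,proj(W,X).round(0))
E
```

```text
[0.51  0.072 0.398] [ 0.044 -0.291 -0.956]
tube_1_center [([327.9, 177.5], 0.71)]
racked_tube_center [([237.5, 367.3], 0.62)]
crate [([243.2, 345.2], 0.65)]
[0.51868266 0.00093884 0.27958537] [[ 0.988 -0.001 -0.153]
 [ 0.153  0.001  0.988]
 [-0.    -1.     0.001]] [-2.27777339e-01  3.42931047e-02  1.71982136e+00  8.29674119e-04
  1.38830825e+00 -3.81687091e-01]
A [340. 195.]
B [206. 193.]
Y [142. 242.]
R [231. 404.]
C [243. 346.]
rc [305. -13.]
```

View pics/w2.png

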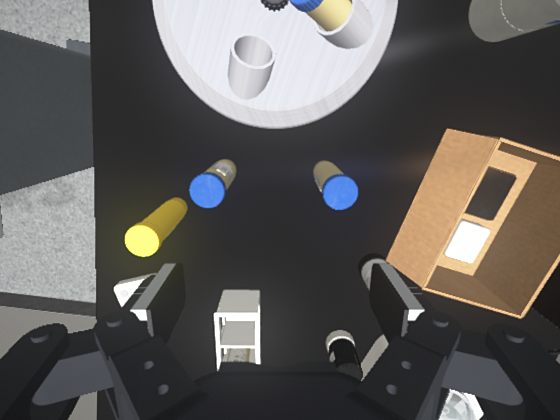

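```bash
python3 - <<'E'
from h import *
W=vision.camera_params('wrist')
for uv in [(340,192),(208,190)]: print(onplane(W,uv,.115).round(4))
for uv in [(390,255),(447,130)]: print([onplane(W,uv,z).round(3) for z in (0.02,.08,.1)])
A=onplane(W,(340,192),.115)
A[2]=.2;go(A,down(YC))
A[2]=.091;go(A,down(YC))
E
```

```text
[0.5764 0.0125 0.115 ]
[ 0.4562 -0.0042  0.115 ]
[array([ 0.682, -0.082,  0.02 ]), array([ 0.654, -0.057,  0.08 ]), array([ 0.645, -0.048,  0.1  ])]
[array([0.705, 0.082, 0.02 ]), array([0.674, 0.081, 0.08 ]), array([0.664, 0.081, 0.1  ])]
t 3.2 at [0.5187 0.0009 0.2796] open 1.003
shift cm [5.89 7.96 0.25] turn [-0.001  0.005 -0.   ] rows 1.5840122512098935 0.026198408554722556
t 3.2 at [0.5187 0.0009 0.2796] open 1.003
shift cm [ 5.89 18.86  0.24] turn [-0.001  0.005 -0.   ] rows 3.161033272680567 0.026198408554722556
```

```bash
cat >> h.py <<'E'
def blues(im,amin=60):
    h=cv2.cvtColor(im,cv2.COLOR_RGB2HSV);m=cv2.inRange(h,(100,130,60),(125,255,255))
    n,l,s,c=cv2.connectedComponentsWithStats(m);return [(c[i].round(1),s[i].tolist()) for i in range(1,n) if s[i][4]>amin]
E
python3 - <<'E'
from h import *
W=vision.camera_params('wrist');im=save('wrist','w3');W2=vision.camera_params('wrist')
print(np.abs(W['t']-W2['t']).max())
for c,s in blues(im): print(c,s,onplane(W,c,.113).round(4))
E
```

```text
0.00012342414293428638
[307.9   5.5] [289, 0, 39, 16, 404] [0.52   0.1552 0.113 ]
[208.2 193.2] [190, 176, 37, 35, 1010] [ 0.4563 -0.0078  0.113 ]
[340.5 195.7] [323, 179, 36, 35, 1012] [0.5781 0.0087 0.113 ]
```

Request:
apply_moves:
  increments:
    - {"x":6.0,"y":8.0,"z":-0.15,"ax":0,"ay":0,"az":0,"grip":0.3}
    - {"x":6.0,"y":8.0,"z":-0.15,"ax":0,"ay":0,"az":0,"grip":0.3}
    - {"x":6.0,"y":9.0,"z":-0.15,"ax":0,"ay":0,"az":0,"grip":0.3}
    - {"x":6.0,"y":12.0,"z":-0.15,"ax":0,"ay":0,"az":0,"grip":0.3}
    - {"x":6.0,"y":15.0,"z":-0.15,"ax":0,"ay":0,"az":0,"grip":0.3}
    - {"x":6.0,"y":18.7,"z":-0.15,"ax":0,"ay":0,"az":0,"grip":0.3}
    - {"x":6.0,"y":18.7,"z":-0.15,"ax":0,"ay":0,"az":0,"grip":0.3}
    - {"x":6.0,"y":18.7,"z":-0.15,"ax":0,"ay":0,"az":0,"grip":0.3}

```text
time_s: 4.25
eef_pos: [0.579, 0.009, 0.0947]
eef_rot: [0.705, -0.705, -0.055, 0.054]
wrist_force: [0.1, 0.5, 0.3]
opening: 0.699
```

```bash
python3 - <<'E'
from h import *
save('wrist','w4');save('side','d4')
P,R,o=pose();print(P,R.round(3),o['opening'],o['wrist_force'])
E
```

```text
[0.57956735 0.00880848 0.09514586] [[ 0.988  0.003 -0.154]
 [ 0.154  0.     0.988]
 [ 0.003 -1.    -0.   ]] 0.6986103101026316 [ 1.22610081 -0.10266103 -0.49077338]
```

View pics/w4.png

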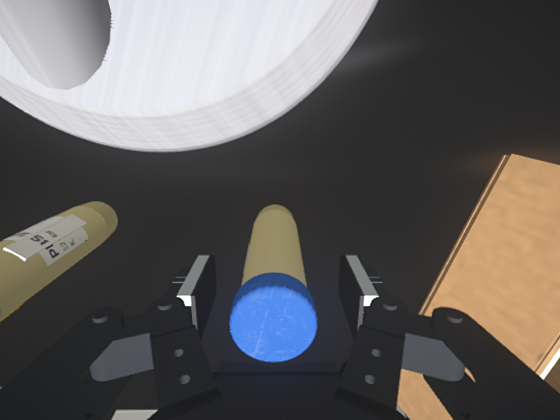

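View pics/d4.png

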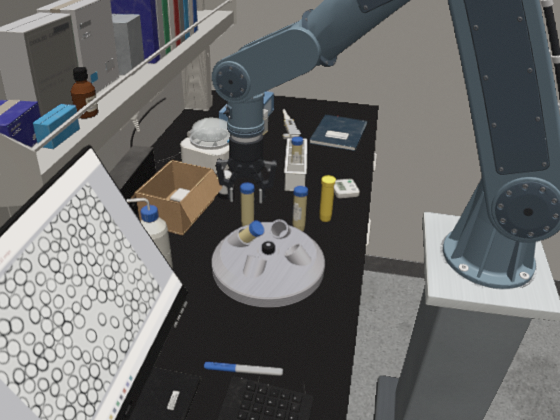

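```bash
python3 - <<'E'
from h import *
W=vision.camera_params('wrist');im=cv2.imread('pics/w4.png')[:,:,::-1]
print([ (c,s,onplane(W,c,.113)) for c,s in blues(im)])
P,R,o=pose();print(proj(W,[P[0],P[1],.115]),P)
E
```

```text
[(array([273. , 317.8]), [229, 273, 89, 90, 6313], array([0.57862297, 0.01002401, 0.113     ]))]
[275.00935421 324.41583312] [0.57956735 0.00880848 0.09514586]
```

Request:
apply_moves:
  increments:
    - {"x":-0.1,"y":0.2,"z":0.1,"ax":0,"ay":0,"az":0,"grip":1}
    - {"x":-0.1,"y":0.2,"z":0.1,"ax":0,"ay":0,"az":0,"grip":1}
    - {"x":-0.1,"y":0.2,"z":0.1,"ax":0,"ay":0,"az":0,"grip":1}
    - {"x":-0.1,"y":0.2,"z":0.1,"ax":0,"ay":0,"az":0,"grip":1}
    - {"x":-0.1,"y":0.2,"z":0.1,"ax":0,"ay":0,"az":0,"grip":1}
    - {"x":-0.1,"y":0.2,"z":0.1,"ax":0,"ay":0,"az":0,"grip":1}

```text
time_s: 5.1
eef_pos: [0.5794, 0.0094, 0.0946]
eef_rot: [-0.705, 0.705, 0.057, -0.053]
wrist_force: [-0.2, -0.6, 5.7]
opening: 0.361
```

```bash
python3 - <<'E'
from h import *
P,R,o=pose();print(P,o['opening'],o['wrist_force'])
c=np.array([.510,-.275,0]);
u=np.array([-np.sin(YC),np.cos(YC),0])
for k in (.072,-.024,-.072): print(k,c+u*k)
go(list((c-.072*u)[:2])+[.20],down(YC))
E
```

```text
[0.57938547 0.00942485 0.09459669] 0.3605014743525559 [-0.15736875 -0.56086927  5.73206107]
0.072 [ 0.49931165 -0.20379776  0.        ]
-0.024 [ 0.51356278 -0.29873408  0.        ]
-0.072 [ 0.52068835 -0.34620224  0.        ]
t 5.1 at [0.5794 0.0094 0.0946] open 0.361
shift cm [-11.22 -10.56 -34.25] turn [0.001 0.006 0.005] rows 6.008545174438955 0.04217856239604618
```

Request:
apply_moves:
  increments:
    - {"x":0,"y":-4,"z":0,"ax":0,"ay":0,"az":0,"grip":1}
    - {"x":0,"y":-9,"z":0,"ax":0,"ay":0,"az":0,"grip":1}
    - {"x":0,"y":-14.5,"z":0,"ax":0,"ay":0,"az":0,"grip":1}
    - {"x":-3,"y":-14.5,"z":-6,"ax":0,"ay":0,"az":0,"grip":1}
    - {"x":-5,"y":-14.5,"z":-12,"ax":0,"ay":0,"az":0,"grip":1}
    - {"x":-7,"y":-14.5,"z":-18,"ax":0,"ay":0,"az":0,"grip":1}
    - {"x":-9,"y":-14.5,"z":-24,"ax":0,"ay":0,"az":0,"grip":1}
    - {"x":-10.5,"y":-14.5,"z":-30,"ax":0,"ay":0,"az":0,"grip":1}
    - {"x":-11.2,"y":-14.5,"z":-34.2,"ax":0,"ay":0,"az":0,"grip":1}
    - {"x":-11.2,"y":-14.5,"z":-34.2,"ax":0,"ay":0,"az":0,"grip":1}
    - {"x":-11.2,"y":-14.5,"z":-34.2,"ax":0,"ay":0,"az":0,"grip":1}

```text
time_s: 6.48
eef_pos: [0.5203, -0.3452, 0.2392]
eef_rot: [0.705, -0.705, -0.056, 0.053]
wrist_force: [0.7, 0.4, -1.5]
opening: 0.354
```

```bash
python3 - <<'E'
from h import *
P,R,o=pose();print(P,o['opening'],o['wrist_force'])
W=vision.camera_params('wrist');save('wrist','w5');b=save('side','d5');a=save('scene','s5')
print([np.round(x['xy'],1) for x in pinpoint('scene','crate')])
big=np.hstack([cv2.resize(a[170:330,290:430],None,fx=2.8,fy=2.8),cv2.resize(b[90:250,220:360],None,fx=2.8,fy=2.8)])
cv2.imwrite('pics/c5.png',big[:,:,::-1]);print(big.shape)
go([.5207,-.3462,.098],down(YC))
E
```

```text
[ 0.52031847 -0.34517407  0.23916514] 0.35359647472852257 [ 0.69790392  0.36626998 -1.46837682]
[array([368.9, 291.3])]
(448, 784, 3)
t 6.67 at [ 0.521  -0.3442  0.2396] open 0.354
shift cm [-0.13 14.16 -0.17] turn [0.001 0.007 0.006] rows 2.2658876331704154 0.049790272004168565
```

View pics/w5.png

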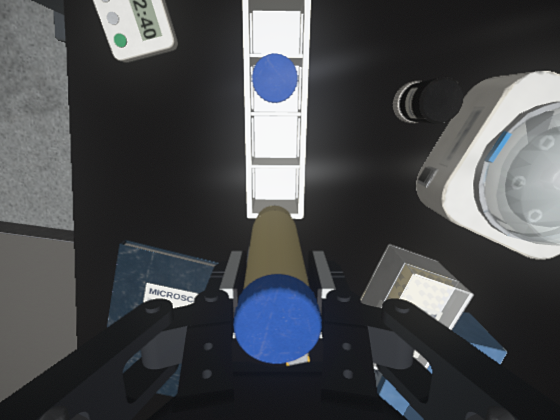

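View pics/c5.png

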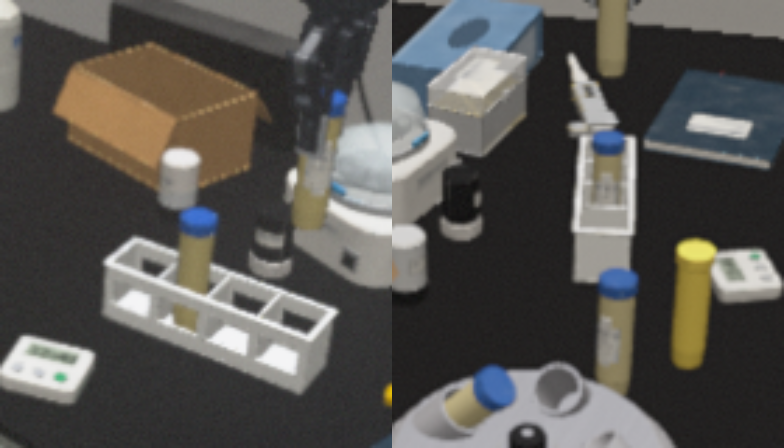

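```bash
python3 - <<'E'
from h import *
W=vision.camera_params('wrist')
for uv in [(248,217),(303,217),(251,113),(306,113),(249,165),(303,165)]: print(uv,onplane(W,uv,.058).round(4))
im=cv2.imread('pics/w5.png')[:,:,::-1]
for c,s in blues(im): print(c,s,onplane(W,c,.117).round(4))
P,R,o=pose();print(P)
im2=cv2.resize(im[100:240,220:330],None,fx=4,fy=4,interpolation=cv2.INTER_CUBIC);cv2.imwrite('pics/c5b.png',im2[:,:,::-1])
E
```

```text
(248, 217) [ 0.4985 -0.3761  0.058 ]
(303, 217) [ 0.5529 -0.3676  0.058 ]
(251, 113) [ 0.4884 -0.2769  0.058 ]
(306, 113) [ 0.5376 -0.2691  0.058 ]
(249, 165) [ 0.4927 -0.3241  0.058 ]
(303, 165) [ 0.5435 -0.3161  0.058 ]
[274.3  77.6] [253, 54, 44, 48, 1626] [ 0.5056 -0.2493  0.117 ]
[501.6 143.6] [494, 134, 16, 21, 96] [ 0.6798 -0.2687  0.117 ]
[277.  319.3] [233, 275, 89, 89, 6256] [ 0.5387 -0.4468  0.117 ]
[ 0.5209506  -0.34424743  0.23960429]
```

View pics/c5b.png

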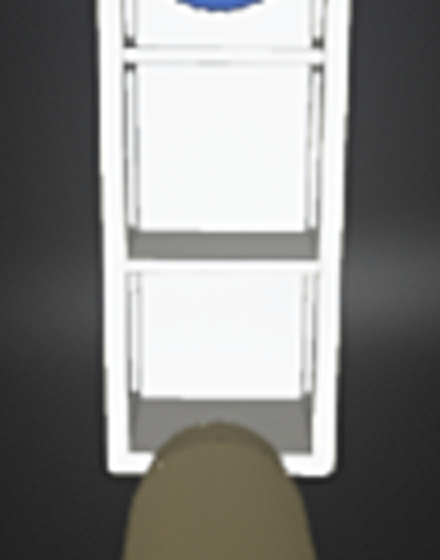

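Request:
apply_moves:
  increments:
    - {"x":-0.05,"y":4,"z":-0.17,"ax":0,"ay":0,"az":0,"grip":1}
    - {"x":-0.05,"y":8,"z":-0.17,"ax":0,"ay":0,"az":0,"grip":1}
    - {"x":-0.05,"y":11,"z":-0.17,"ax":0,"ay":0,"az":0,"grip":1}
    - {"x":-0.05,"y":13,"z":-0.17,"ax":0,"ay":0,"az":0,"grip":1}
    - {"x":-0.05,"y":14,"z":-0.17,"ax":0,"ay":0,"az":0,"grip":1}
    - {"x":-0.05,"y":14.2,"z":-0.17,"ax":0,"ay":0,"az":0,"grip":1}
    - {"x":-0.05,"y":14.2,"z":-0.17,"ax":0,"ay":0,"az":0,"grip":1}

```text
time_s: 7.55
eef_pos: [0.5222, -0.3465, 0.0988]
eef_rot: [-0.704, 0.706, 0.058, -0.053]
wrist_force: [0.8, 0.4, 1.7]
opening: 0.359
```

```bash
python3 - <<'E'
from h import *
P,R,o=pose();print(P,o['opening'],o['wrist_force'])
b=save('side','d6');a=save('scene','s6')
big=np.hstack([cv2.resize(a[170:330,290:430],None,fx=2.8,fy=2.8),cv2.resize(b[90:250,220:360],None,fx=2.8,fy=2.8)])
cv2.imwrite('pics/c6.png',big[:,:,::-1])
E
```

```text
[ 0.52219545 -0.34654956  0.09875643] 0.3589635940756259 [0.84234958 0.36324913 1.67953197]
```

View pics/c6.png

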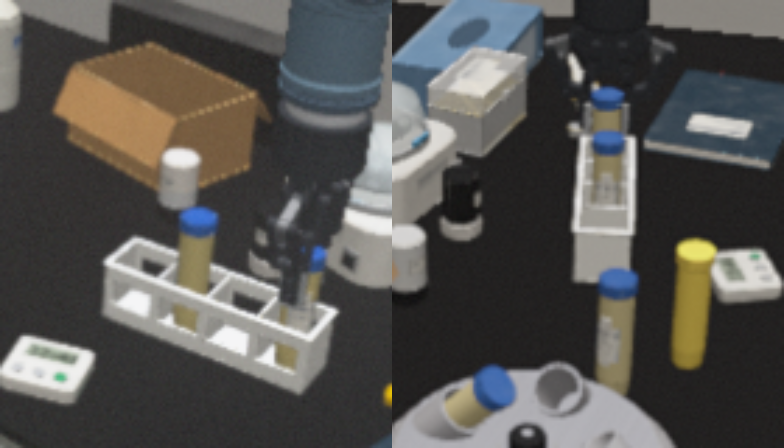

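Request:
apply_moves:
  increments:
    - {"x":0,"y":0,"z":0,"ax":0,"ay":0,"az":0,"grip":0.35}
    - {"x":0,"y":0,"z":0,"ax":0,"ay":0,"az":0,"grip":0.35}
    - {"x":0,"y":0,"z":0,"ax":0,"ay":0,"az":0,"grip":0.35}
    - {"x":0,"y":-4,"z":0,"ax":0,"ay":0,"az":0,"grip":0.35}
    - {"x":0,"y":-9,"z":0,"ax":0,"ay":0,"az":0,"grip":0.35}
    - {"x":0,"y":-14,"z":0,"ax":0,"ay":0,"az":0,"grip":0.35}
    - {"x":0,"y":-15,"z":6,"ax":0,"ay":0,"az":0,"grip":0.35}
    - {"x":-0.5,"y":-15,"z":12,"ax":0,"ay":0,"az":0,"grip":0.35}
    - {"x":-0.8,"y":-15,"z":18,"ax":0,"ay":0,"az":0,"grip":0.35}
    - {"x":-1,"y":-15,"z":24,"ax":0,"ay":0,"az":0,"grip":0.35}
    - {"x":-1.3,"y":-15,"z":28,"ax":0,"ay":0,"az":0,"grip":0.35}
    - {"x":-1.3,"y":-15,"z":28,"ax":0,"ay":0,"az":0,"grip":0.35}

```text
time_s: 9.15
eef_pos: [0.4639, -0.0693, 0.2479]
eef_rot: [-0.704, 0.705, 0.059, -0.054]
wrist_force: [-0.2, -0.3, 0.2]
opening: 0.651
```

```bash
python3 - <<'E'
from h import *
P,R,o=pose();print(P,o['opening'],o['wrist_force'])
b=save('side','d7');a=save('scene','s7')
big=np.hstack([cv2.resize(a[170:330,290:430],None,fx=2.8,fy=2.8),cv2.resize(b[90:250,220:360],None,fx=2.8,fy=2.8)])
cv2.imwrite('pics/c7.png',big[:,:,::-1])
go([.4563,-.008,.094],down(YC))
E
```

```text
[ 0.46391108 -0.06934148  0.24789611] 0.6507029845176625 [-0.24926994 -0.28509595  0.2461071 ]
t 9.25 at [ 0.4649 -0.0718  0.2481] open 0.646
shift cm [ 0.04 15.39  6.49] turn [0.003 0.008 0.007] rows 2.6728098228357924 0.06267935323910705
```

View pics/c7.png

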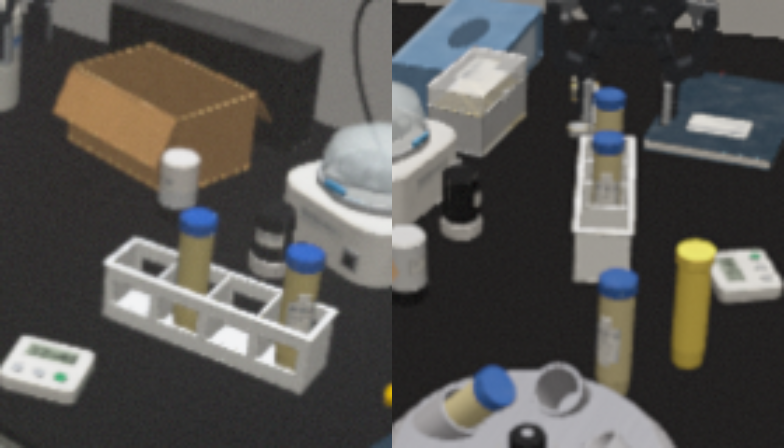

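Request:
apply_moves:
  increments:
    - {"x":0.05,"y":0,"z":4,"ax":0.003,"ay":0.008,"az":0.007,"grip":0.35}
    - {"x":0.05,"y":2,"z":6.5,"ax":0.003,"ay":0.008,"az":0.007,"grip":0.35}
    - {"x":0.05,"y":5,"z":6.5,"ax":0.003,"ay":0.008,"az":0.007,"grip":0.35}
    - {"x":0.05,"y":9,"z":6.5,"ax":0.003,"ay":0.008,"az":0.007,"grip":0.35}
    - {"x":0.05,"y":13,"z":6.5,"ax":0.003,"ay":0.008,"az":0.007,"grip":0.35}
    - {"x":0.05,"y":15.4,"z":6.5,"ax":0.003,"ay":0.008,"az":0.007,"grip":0.35}
    - {"x":0.05,"y":15.4,"z":6.5,"ax":0.003,"ay":0.008,"az":0.007,"grip":0.35}

```text
time_s: 10.12
eef_pos: [0.4553, -0.0088, 0.0921]
eef_rot: [0.706, -0.705, -0.051, 0.053]
wrist_force: [-0.1, -0.8, 0.5]
opening: 0.655
```

```bash
python3 - <<'E'
from h import *
W=vision.camera_params('wrist');im=save('wrist','w8')
print([ (c,s,onplane(W,c,.113)) for c,s in blues(im)])
P,R,o=pose();print(proj(W,[P[0],P[1],.113]),P,o['opening'],o['wrist_force'])
E
```

```text
[(array([276.7, 320.2]), [232, 274, 91, 92, 6591], array([ 0.45564008, -0.00616408,  0.113     ]))]
[277.56989831 326.84865787] [ 0.4563657  -0.00890044  0.09350651] 0.6470148704347816 [-0.51623456  0.18772651  0.95522911]
```

View pics/w8.png

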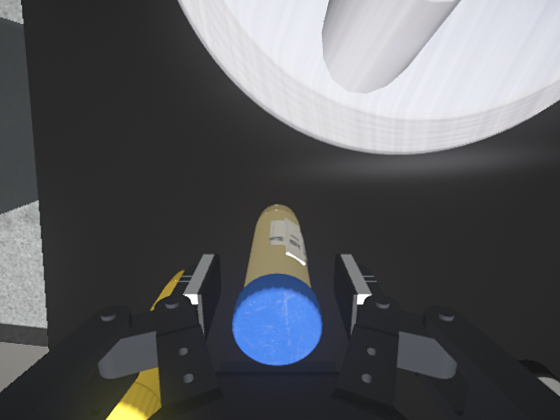

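Request:
apply_moves:
  increments:
    - {"x":0,"y":0,"z":0.2,"ax":0,"ay":0,"az":0,"grip":1}
    - {"x":0,"y":0,"z":0.2,"ax":0,"ay":0,"az":0,"grip":1}
    - {"x":0,"y":0,"z":0.2,"ax":0,"ay":0,"az":0,"grip":1}
    - {"x":0,"y":0,"z":0.2,"ax":0,"ay":0,"az":0,"grip":1}
    - {"x":0,"y":0,"z":0.2,"ax":0,"ay":0,"az":0,"grip":1}
    - {"x":0,"y":0,"z":0.2,"ax":0,"ay":0,"az":0,"grip":1}

```text
time_s: 10.92
eef_pos: [0.4573, -0.0073, 0.0949]
eef_rot: [-0.705, 0.706, 0.053, -0.052]
wrist_force: [-1.4, 0.1, 6.1]
opening: 0.356
```

```bash
python3 - <<'E'
from h import *
P,R,o=pose();print(P,o['opening'],o['wrist_force'])
c=np.array([.5105,-.275,0]);u=np.array([-np.sin(YC),np.cos(YC),0])
p=c+.072*u;print(p);p[2]=.238
go(p,down(YC))
E
```

```text
[ 0.45728058 -0.00725741  0.09493307] 0.35621474387918634 [-1.43759494  0.05944112  6.07715918]
[ 0.49981165 -0.20379776  0.        ]
t 10.93 at [ 0.4573 -0.0073  0.0949] open 0.356
shift cm [  1.33 -14.28 -20.09] turn [ 0.001 -0.001  0.002] rows 3.9486349094456203 0.011790324427230256
```

Request:
apply_moves:
  increments:
    - {"x":0,"y":-4,"z":0,"ax":0,"ay":0,"az":0,"grip":1}
    - {"x":0,"y":-9,"z":0,"ax":0,"ay":0,"az":0,"grip":1}
    - {"x":0.3,"y":-14,"z":-5,"ax":0,"ay":0,"az":0,"grip":1}
    - {"x":0.7,"y":-14.3,"z":-10,"ax":0,"ay":0,"az":0,"grip":1}
    - {"x":1,"y":-14.3,"z":-15,"ax":0,"ay":0,"az":0,"grip":1}
    - {"x":1.3,"y":-14.3,"z":-19,"ax":0,"ay":0,"az":0,"grip":1}
    - {"x":1.3,"y":-14.3,"z":-20.1,"ax":0,"ay":0,"az":0,"grip":1}
    - {"x":1.3,"y":-14.3,"z":-20.1,"ax":0,"ay":0,"az":0,"grip":1}
    - {"x":1.3,"y":-14.3,"z":-20.1,"ax":0,"ay":0,"az":0,"grip":1}

```text
time_s: 12.05
eef_pos: [0.4993, -0.2026, 0.2381]
eef_rot: [-0.705, 0.705, 0.053, -0.052]
wrist_force: [0.7, 0.5, -0.2]
opening: 0.353
```

```bash
python3 - <<'E'
from h import *
W=vision.camera_params('wrist');im=save('wrist','w9')
P,R,o=pose();print(P,o['opening'],o['wrist_force'])
go([.4998,-.2038,.0985],down(YC))
E
```

```text
[ 0.49938277 -0.20257501  0.23816935] 0.35602097433096525 [-0.16770257 -0.70609694  0.12368347]
t 12.1 at [ 0.4994 -0.2026  0.2382] open 0.356
shift cm [ 0.   13.97 -0.12] turn [0.001 0.001 0.001] rows 2.2348055948120513 0.008679350254296319
```

View pics/w9.png

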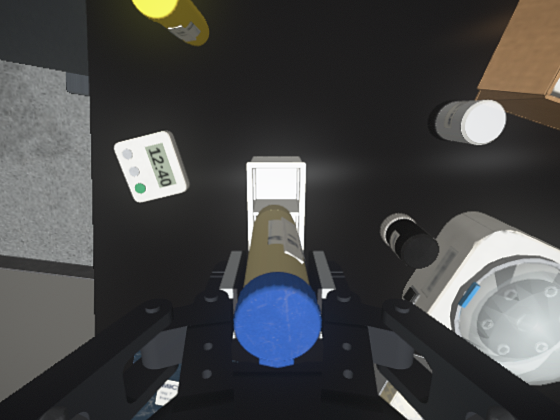

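```bash
python3 - <<'E'
from h import *
W=vision.camera_params('wrist')
for uv in [(247,164),(306,164)]: print(onplane(W,uv,.058).round(4))
E
```

```text
[ 0.4687 -0.1813  0.058 ]
[ 0.5239 -0.173   0.058 ]
```

Request:
apply_moves:
  increments:
    - {"x":0,"y":4,"z":-0.1,"ax":0,"ay":0,"az":0,"grip":1}
    - {"x":0,"y":8,"z":-0.1,"ax":0,"ay":0,"az":0,"grip":1}
    - {"x":0,"y":11,"z":-0.1,"ax":0,"ay":0,"az":0,"grip":1}
    - {"x":0,"y":13,"z":-0.1,"ax":0,"ay":0,"az":0,"grip":1}
    - {"x":0,"y":14,"z":-0.1,"ax":0,"ay":0,"az":0,"grip":1}
    - {"x":0,"y":14.1,"z":-0.1,"ax":0,"ay":0,"az":0,"grip":1}
    - {"x":0,"y":14.1,"z":-0.1,"ax":0,"ay":0,"az":0,"grip":1}

```text
time_s: 12.98
eef_pos: [0.5006, -0.2037, 0.099]
eef_rot: [-0.704, 0.706, 0.054, -0.052]
wrist_force: [-3.0, -0.1, 6.4]
opening: 0.357
```

```bash
python3 - <<'E'
from h import *
P,R,o=pose();print(P,o['opening'],o['wrist_force'])
b=save('side','d10');a=save('scene','s10')
big=np.hstack([cv2.resize(a[170:330,290:430],None,fx=2.8,fy=2.8),cv2.resize(b[90:250,220:360],None,fx=2.8,fy=2.8)])
cv2.imwrite('pics/c10.png',big[:,:,::-1])
E
```

```text
[ 0.50064486 -0.20367822  0.09901599] 0.35660660393585714 [-3.02213895 -0.09866291  6.42465063]
```

View pics/c10.png

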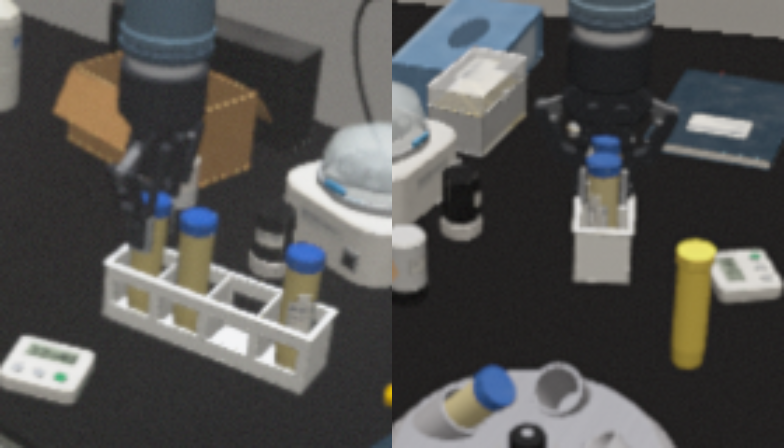

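Request:
apply_moves:
  increments:
    - {"x":0,"y":0,"z":0,"ax":0,"ay":0,"az":0,"grip":0.35}
    - {"x":0,"y":0,"z":0,"ax":0,"ay":0,"az":0,"grip":0.35}
    - {"x":0,"y":0,"z":0,"ax":0,"ay":0,"az":0,"grip":0.35}
    - {"x":0,"y":-4,"z":0,"ax":0,"ay":0,"az":0,"grip":0.35}
    - {"x":0,"y":-9,"z":0,"ax":0,"ay":0,"az":0,"grip":0.35}
    - {"x":0,"y":-14,"z":0,"ax":0,"ay":0,"az":0,"grip":0.35}
    - {"x":0,"y":-18,"z":4,"ax":0,"ay":0,"az":0,"grip":0.2}
    - {"x":0,"y":-20,"z":10,"ax":0,"ay":0,"az":0,"grip":0}
    - {"x":0,"y":-20,"z":16,"ax":0,"ay":0,"az":0,"grip":0}
    - {"x":0,"y":-20,"z":20,"ax":0,"ay":0,"az":0,"grip":0}
    - {"x":0,"y":-20,"z":20,"ax":0,"ay":0,"az":0,"grip":0}

```text
time_s: 14.45
eef_pos: [0.4694, -0.0031, 0.2986]
eef_rot: [-0.704, 0.706, 0.056, -0.053]
wrist_force: [0.1, -0.6, 0.7]
opening: 0.998
```

```bash
python3 - <<'E'
from h import *
P,R,o=pose();print(P,o['opening'],o['wrist_force'],o['q'].round(3))
b=save('side','d11');a=save('scene','s11');W=vision.camera_params('wrist');w=save('wrist','w11')
big=np.hstack([cv2.resize(a[170:330,290:430],None,fx=2.8,fy=2.8),cv2.resize(b[90:250,220:360],None,fx=2.8,fy=2.8)])
cv2.imwrite('pics/c11.png',big[:,:,::-1])
big=np.hstack([cv2.resize(a[180:260,190:290],None,fx=4,fy=4,interpolation=cv2.INTER_CUBIC),cv2.resize(b[215:305,200:340],None,fx=3.555,fy=3.555,interpolation=cv2.INTER_CUBIC)[:320,:400]])
cv2.imwrite('pics/r11.png',big[:,:,::-1]);print(blues(w))
E
```

```text
[ 0.46937723 -0.00311077  0.29861274] 0.9975725593466063 [ 0.12260202 -0.56094412  0.67440138] [-2.600e-01 -1.010e-01  1.812e+00 -1.000e-03  1.426e+00 -4.140e-01]
[(array([364.7,   8.4]), [346, 0, 41, 23, 657]), (array([274.4, 354.6]), [261, 341, 27, 27, 594])]
```

View pics/c11.png

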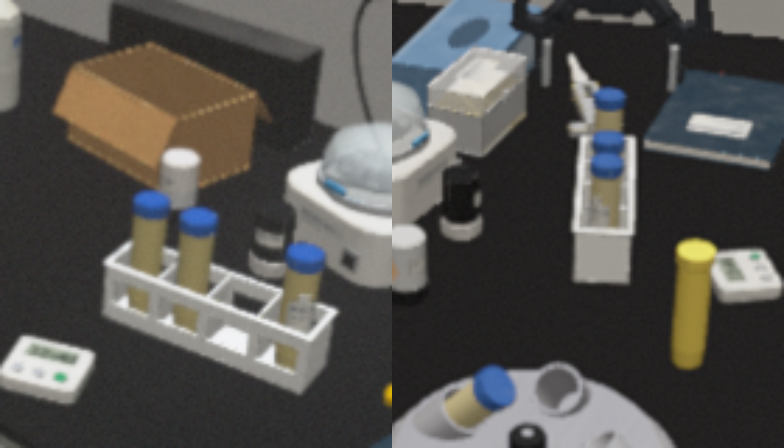

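View pics/r11.png

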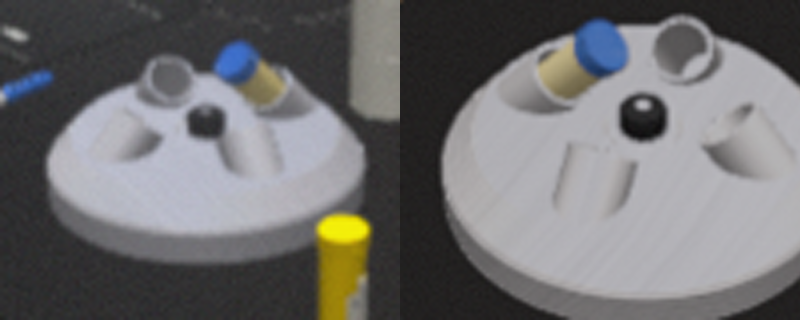

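View pics/w11.png

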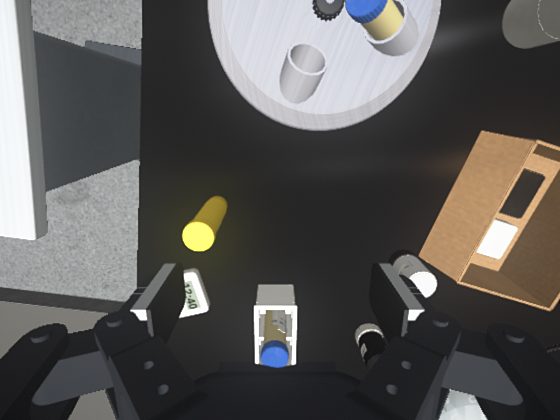

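```bash
python3 - <<'E'
from h import *
go([.49,.17,.29],down(-1.78))
E
```

```text
t 14.6 at [ 0.4701 -0.0061  0.2984] open 0.999
shift cm [ 4.6   0.8  17.12] turn [-1.000e-03  1.931e+00  5.000e-03] rows 2.8386887414525805 10.323581025872752
```

Request:
apply_moves:
  increments:
    - {"x":2,"y":0.8,"z":5,"ax":0,"ay":0.18,"az":0,"grip":0}
    - {"x":3,"y":0.8,"z":9,"ax":0,"ay":0.36,"az":0,"grip":0}
    - {"x":4,"y":0.8,"z":13,"ax":0,"ay":0.54,"az":0,"grip":0}
    - {"x":4.6,"y":0.8,"z":17.1,"ax":0,"ay":0.72,"az":0,"grip":0}
    - {"x":4.6,"y":0.8,"z":17.1,"ax":0,"ay":0.9,"az":0,"grip":0}
    - {"x":4.6,"y":0.8,"z":17.1,"ax":0,"ay":1.08,"az":0,"grip":0}
    - {"x":4.6,"y":0.8,"z":17.1,"ax":0,"ay":1.26,"az":0,"grip":0}
    - {"x":4.6,"y":0.8,"z":17.1,"ax":0,"ay":1.44,"az":0,"grip":0}
    - {"x":4.6,"y":0.8,"z":17.1,"ax":0,"ay":1.62,"az":0,"grip":0}
    - {"x":4.6,"y":0.8,"z":17.1,"ax":0,"ay":1.8,"az":0,"grip":0}
    - {"x":4.6,"y":0.8,"z":17.1,"ax":0,"ay":1.93,"az":0,"grip":0}
    - {"x":4.6,"y":0.8,"z":17.1,"ax":0,"ay":1.93,"az":0,"grip":0}

```text
time_s: 16.1
eef_pos: [0.4907, 0.1685, 0.2897]
eef_rot: [-0.445, 0.445, -0.548, 0.551]
wrist_force: [0.3, -0.5, 0.2]
opening: 1.002
```

```bash
python3 - <<'E'
from h import *
import pickle
P,R,o=pose();print(P,R.round(3),o['q'].round(3),np.abs(o['dq']).max())
vision.camera('wrist')
W=vision.camera_params('wrist');w=save('wrist','w12');W2=vision.camera_params('wrist');print(np.abs(W['t']-W2['t']).max())
pickle.dump(W,open('W12.pkl','wb'))
print(blues(w));
for Q in ['rotor_tube_center','rotor_stand']: print(Q,[(np.round(x['xy'],1).tolist(),round(x['p'],2)) for x in pinpoint('wrist',Q)])
E
```

```text
[0.49068533 0.16853708 0.28970514] [[-0.208  0.003  0.978]
 [-0.978 -0.003 -0.208]
 [ 0.002 -1.     0.003]] [ 0.104  0.025  1.709 -0.003  1.405  1.885] 0.057830833337331904
5.678843509093756e-05
[(array([274.4, 160.8]), [259, 148, 33, 30, 699]), (array([ 70. , 190.6]), [55, 170, 32, 43, 533])]
rotor_tube_center [([271.2, 124.4], 0.67)]
rotor_stand []
```

View pics/w12.png

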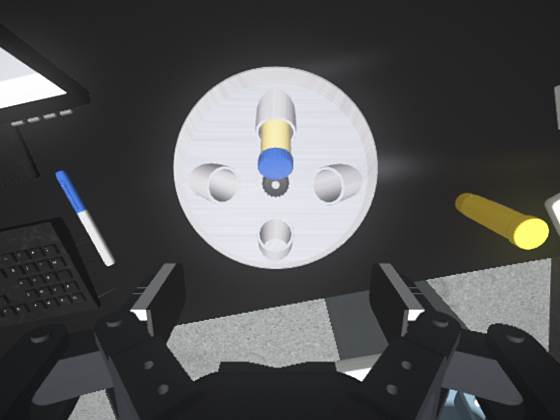

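```bash
python3 - <<'E'
from h import *
import pickle
W=pickle.load(open('W12.pkl','rb'));im=cv2.imread('pics/w12.png')
k=onplane(W,(275.5,184.5),.084);print('knob',k)
c=onplane(W,(274.4,160.8),.118);d=c-k;print('cap',c,np.hypot(*d[:2]),np.degrees(np.arctan2(d[1],d[0])))
for uv,z in [((275,95),.09),((276,240),.09),((215,184),.09),((335,184),.09)]:
    d=onplane(W,uv,z)-k;print(d.round(4),np.degrees(np.arctan2(d[1],d[0])))
for uv in [(174,167),(378,167),(276,67),(276,269)]: print(onplane(W,uv,.06).round(4))
cv2.imwrite('pics/w12c.png',cv2.resize(im[60:280,165:390],None,fx=2.7,fy=2.7,interpolation=cv2.INTER_CUBIC))
# model
def model(phi,cx,cy,Mr):
    r=np.array([np.cos(phi),np.sin(phi),0]);a=-np.sin(np.radians(40))*r+np.array([0,0,np.cos(np.radians(40))])
    M=np.array([cx,cy,.0891])+Mr*r;return M,a
for Mr in (.0527,.06,.068):
    M,a=model(np.radians(-12),k[0],k[1],Mr);print(Mr,'captop',M+.043*a,'px top',proj(W,M+.043*a).round(1),'capmid',proj(W,M+.0365*a).round(1),'mouth',proj(W,M).round(1),'center',proj(W,M-.0145*a).round(1))
S=vision.camera_params('scene');D=vision.camera_params('side')
for Mr in (.0527,.06,.068):
    M,a=model(np.radians(-12),k[0],k[1],Mr);print(proj(S,M+.0365*a),proj(D,M+.0365*a))
E
```

```text
knob [0.49247022 0.16955242 0.084     ]
cap [0.52199114 0.16425094 0.118     ] 0.02999317438012341 -10.180860543068105
[ 0.0861 -0.0178  0.006 ] -11.663576133840309
[-0.059   0.0119  0.006 ] 168.56839582722236
[0.0146 0.0604 0.006 ] 76.35943757278184
[-0.0108 -0.0602  0.006 ] -100.15363315855926
[0.5295 0.2762 0.06  ]
[0.483  0.0558 0.06  ]
[0.6056 0.1451 0.06  ]
[0.3837 0.192  0.06  ]
0.0527 captop [0.51698273 0.16434212 0.12203991] px top [275.4 166.9] capmid [275.4 161.5] mouth [275.5 133.2] center [275.6 123. ]
0.06 captop [0.52412321 0.16282437 0.12203991] px top [275.4 158.8] capmid [275.4 153.5] mouth [275.5 125.5] center [275.6 115.4]
0.068 captop [0.53194839 0.16116107 0.12203991] px top [275.4 149.9] capmid [275.5 144.6] mouth [275.5 117. ] center [275.6 107. ]
[249.40297149 195.28133516] [255.44111854 227.24600199]
[251.53614819 194.77124134] [252.21429872 226.34097609]
[253.86191711 194.21524245] [248.69587387 225.35374348]
```

View pics/w12c.png

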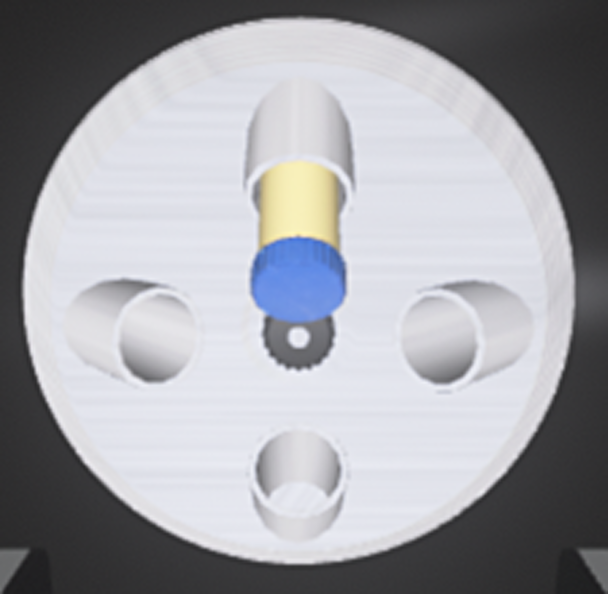

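```bash
cat >> h.py <<'E'
PHI=-.206;T40=np.radians(40)
rh=np.array([np.cos(PHI),np.sin(PHI),0]);av=-np.sin(T40)*rh+np.array([0,0,np.cos(T40)])
Mo=np.array([.493,.1692,.0891])+.0527*rh
def tl(th):
    x=np.array([np.sin(PHI),-np.cos(PHI),0]);y=np.sin(th)*rh-np.array([0,0,np.cos(th)]);return np.stack([x,y,np.cross(x,y)],1)
E
python3 - <<'E'
from h import *
print(Mo,Mo+.036*av,Mo+.116*av)
go(Mo+.116*av,tl(T40))
E
```

```text
[0.54458576 0.15842042 0.0891    ] [0.52193466 0.16315369 0.1166776 ] [0.4715989  0.17367207 0.17796116]
t 16.3 at [0.4902 0.1694 0.2899] open 0.997
shift cm [-0.06 11.19 -1.95] turn [ 0.695 -0.001  0.003] rows 1.8167260123351405 3.7151730740185793
```

Request:
apply_moves:
  increments:
    - {"x":0,"y":1,"z":-0.5,"ax":0.18,"ay":0,"az":0.002,"grip":0.4}
    - {"x":0,"y":2,"z":-1,"ax":0.36,"ay":0,"az":0.002,"grip":0.4}
    - {"x":0,"y":4,"z":-1.5,"ax":0.54,"ay":0,"az":0.002,"grip":0.4}
    - {"x":0,"y":6,"z":-2,"ax":0.695,"ay":0,"az":0.002,"grip":0.4}
    - {"x":-0.05,"y":9,"z":-2,"ax":0.695,"ay":0,"az":0.002,"grip":0.4}
    - {"x":-0.05,"y":11.2,"z":-1.95,"ax":0.695,"ay":0,"az":0.002,"grip":0.4}
    - {"x":-0.05,"y":11.2,"z":-1.95,"ax":0.695,"ay":0,"az":0.002,"grip":0.4}
    - {"x":-0.05,"y":11.2,"z":-1.95,"ax":0.695,"ay":0,"az":0.002,"grip":0.4}

```text
time_s: 17.3
eef_pos: [0.4723, 0.1737, 0.1789]
eef_rot: [-0.571, 0.266, -0.328, 0.704]
wrist_force: [0.6, 0.7, 0.6]
opening: 0.595
```

```bash
python3 - <<'E'
from h import *
import pickle
go(Mo+.116*av,tl(T40))
vision.camera('wrist')
W=vision.camera_params('wrist');w=save('wrist','w13');d=save('side','d13')
pickle.dump(W,open('W13.pkl','wb'));print(blues(w));P,R,o=pose();print(P,R.round(3),o['q'].round(3),o['wrist_force'])
print('captop',proj(W,Mo+.043*av),'mid',proj(W,Mo+.0365*av),'mouth',proj(W,Mo),'axis from tool',proj(W,P-R[:,1]*-.073),'tool axis far',proj(W,P+R[:,1]*.116))
E
```

```text
t 17.3 at [0.4723 0.1737 0.1789] open 0.595
shift cm [ 0.01  0.03 -0.11] turn [-0.001 -0.001  0.   ] rows 0.018741763033811098 0.008604062287826838
[(array([169.1,   5.1]), [151, 0, 41, 14, 359]), (array([276.8, 235.9]), [253, 212, 48, 49, 1867])]
[0.47244834 0.17372296 0.17929723] [[-0.206  0.631  0.748]
 [-0.979 -0.132 -0.158]
 [-0.001 -0.765  0.645]] [ 0.301 -0.125  2.252 -0.727  0.491  2.639] [ 0.1630593  -0.07883122 -0.82421146]
captop [277.54518259 234.94327532] mid [277.52916378 231.28076463] mouth [277.45428036 214.15155954] axis from tool [277.21127633 232.83639075] tool axis far [277.18158917 212.19099891]
```

View pics/w13.png

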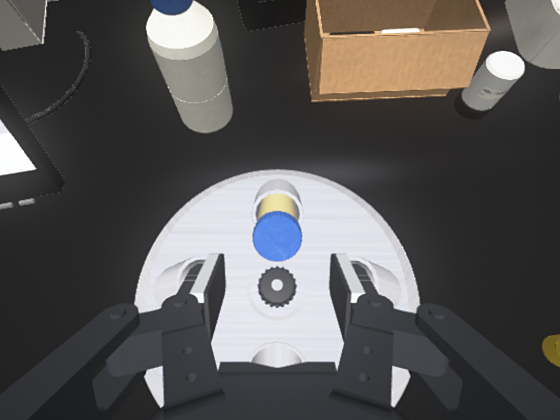

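View pics/d13.png

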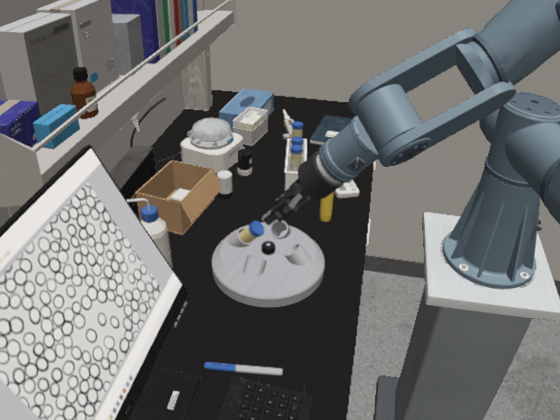

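Request:
apply_moves:
  increments:
    - {"x":0,"y":3,"z":-0.2,"ax":0,"ay":0,"az":0,"grip":0.4}
    - {"x":0,"y":5,"z":-0.2,"ax":0,"ay":0,"az":0,"grip":0.4}
    - {"x":0,"y":6.5,"z":-0.2,"ax":0,"ay":0,"az":0,"grip":0.4}
    - {"x":0,"y":7.5,"z":-0.2,"ax":0,"ay":0,"az":0,"grip":0.4}
    - {"x":0,"y":8,"z":-0.2,"ax":0,"ay":0,"az":0,"grip":0.4}
    - {"x":0,"y":8,"z":-0.2,"ax":0,"ay":0,"az":0,"grip":0.4}

```text
time_s: 18.2
eef_pos: [0.5217, 0.1634, 0.1171]
eef_rot: [-0.572, 0.265, -0.327, 0.704]
wrist_force: [-0.4, -0.0, 0.6]
opening: 0.598
```

```bash
python3 - <<'E'
from h import *
go(Mo+.036*av,tl(T40))
w=save('wrist','w14');W=vision.camera_params('wrist');d=save('side','d14');s=save('scene','s14')
P,R,o=pose();print(P,o['q'].round(3),o['wrist_force']);print(blues(w));print(proj(W,Mo+.043*av),proj(W,P-R[:,1]*.007))
cv2.imwrite('pics/r14.png',np.hstack([cv2.resize(s[170:260,190:300],None,fx=3.6,fy=3.6),cv2.resize(d[205:295,200:310],None,fx=3.6,fy=3.6)])[:,:,::-1])
E
```

```text
t 18.2 at [0.5217 0.1634 0.1171] open 0.598
shift cm [ 0.02  0.05 -0.01] turn [-0.003 -0.001  0.   ] rows 0.009515300061743937 0.016637404260651207
[0.52150248 0.16363499 0.11736248] [ 0.237  0.11   2.192 -0.994  0.336  2.887] [ 0.39191747  0.15895378 -0.31716011]
[(array([276.8, 304.7]), [238, 265, 78, 80, 4894])]
[277.98907998 305.71163584] [277.04961489 306.93341344]
```

View pics/w14.png

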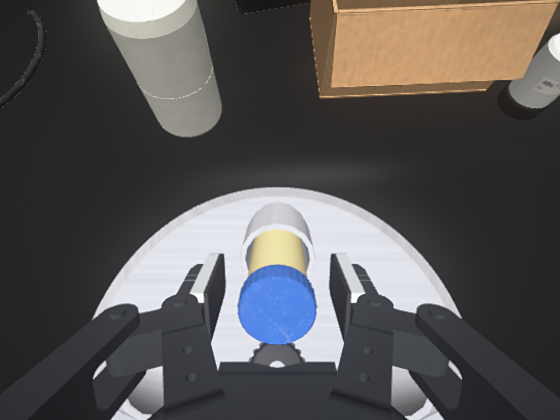

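View pics/r14.png

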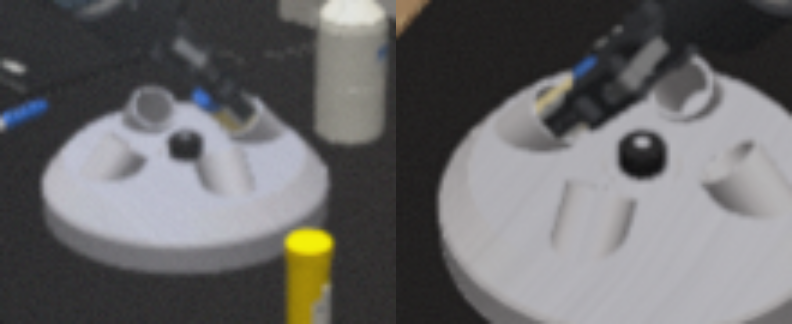

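Request:
apply_moves:
  increments:
    - {"x":0,"y":0.1,"z":0,"ax":0,"ay":0,"az":0,"grip":1}
    - {"x":0,"y":0.1,"z":0,"ax":0,"ay":0,"az":0,"grip":1}
    - {"x":0,"y":0.1,"z":0,"ax":0,"ay":0,"az":0,"grip":1}
    - {"x":0,"y":0.1,"z":0,"ax":0,"ay":0,"az":0,"grip":1}
    - {"x":0,"y":0.1,"z":0,"ax":0,"ay":0,"az":0,"grip":1}
    - {"x":0,"y":0.1,"z":0,"ax":0,"ay":0,"az":0,"grip":1}

```text
time_s: 19.1
eef_pos: [0.5223, 0.1638, 0.1172]
eef_rot: [-0.572, 0.265, -0.327, 0.704]
wrist_force: [-6.2, 0.2, 5.6]
opening: 0.367
```

```bash
python3 - <<'E'
from h import *
go(Mo+.036*av,tl(T40))
go(Mo+.140*av,tl(T40))
P,R,o=pose();print(P,o['q'].round(3),o['wrist_force'],o['torque'])
w=save('wrist','w15')
E
```

```text
t 19.1 at [0.5223 0.1638 0.1172] open 0.367
shift cm [ 0.07  0.03 -0.05] turn [-0.004 -0.001 -0.001] rows 0.014547066549992115 0.02337774581057851
t 19.1 at [0.5223 0.1638 0.1172] open 0.367
shift cm [ 6.000e-02 -1.037e+01 -1.000e-02] turn [-0.004 -0.001 -0.001] rows 1.659370841048494 0.02337774581057851
[0.52228884 0.16376935 0.11724518] [ 0.237  0.111  2.191 -0.998  0.335  2.891] [-6.22939895  0.23922603  5.58618197] [-0.04517628  0.28533912 -0.07769746]
```

View pics/w15.png

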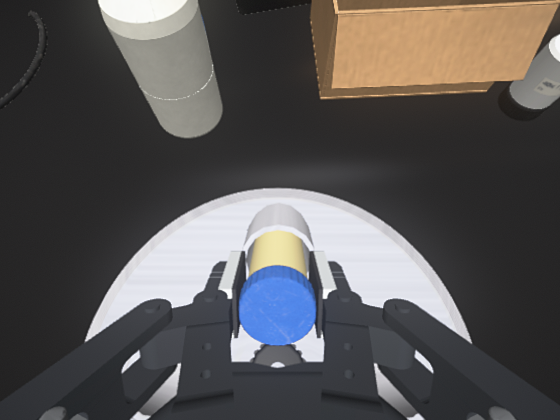

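Request:
apply_moves:
  increments:
    - {"x":0,"y":-0.7,"z":0,"ax":0,"ay":0,"az":0,"grip":1}
    - {"x":0,"y":-1.5,"z":0,"ax":0,"ay":0,"az":0,"grip":1}
    - {"x":0,"y":-2.5,"z":0,"ax":0,"ay":0,"az":0,"grip":1}
    - {"x":0,"y":-3,"z":0,"ax":0,"ay":0,"az":0,"grip":1}

```text
time_s: 19.65
eef_pos: [0.5029, 0.1679, 0.1407]
eef_rot: [-0.572, 0.265, -0.327, 0.704]
wrist_force: [-0.2, -0.4, -0.7]
opening: 0.366
```

```bash
python3 - <<'E'
from h import *
go(Mo+.146*av,tl(T40))
P,R,o=pose();print(P,o['q'].round(3),o['wrist_force'],o['torque'])
w=save('wrist','w16');d=save('side','d16');s=save('scene','s16');print(blues(w))
cv2.imwrite('pics/r16.png',np.hstack([cv2.resize(s[170:260,190:300],None,fx=3.6,fy=3.6),cv2.resize(d[205:295,200:310],None,fx=3.6,fy=3.6)])[:,:,::-1])
E
```

```text
t 19.65 at [0.5029 0.1679 0.1407] open 0.366
shift cm [ 0.07 -7.9  -0.01] turn [-0.005 -0.001 -0.001] rows 1.2639610023507388 0.026052086296069987
[0.50293542 0.16789096 0.14073667] [ 0.261  0.021  2.22  -0.88   0.385  2.781] [-0.24780433 -0.40679484 -0.66389585] [ 0.11592296  0.35597458 -0.02786003]
[(array([277. , 305.3]), [238, 266, 79, 79, 4959])]
```

View pics/r16.png

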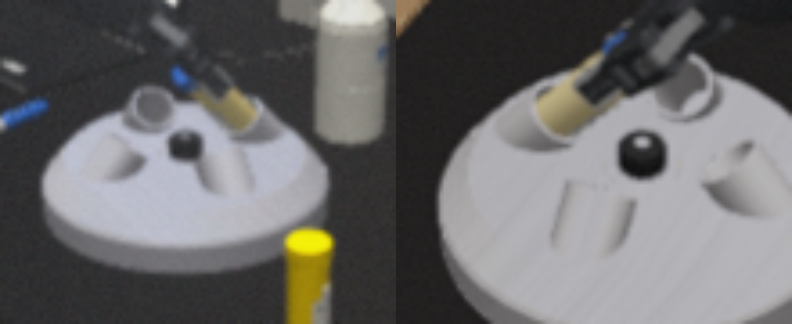

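View pics/w16.png

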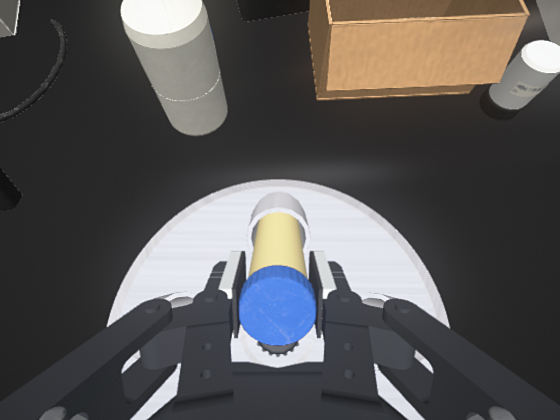

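Request:
apply_moves:
  increments:
    - {"x":0,"y":-1.2,"z":0,"ax":0,"ay":0,"az":0,"grip":1}
    - {"x":0.05,"y":-2.5,"z":0,"ax":0,"ay":0,"az":0,"grip":1}
    - {"x":0.05,"y":-4,"z":0,"ax":0,"ay":0,"az":0,"grip":1}
    - {"x":0.05,"y":-5.5,"z":0,"ax":0,"ay":0,"az":0,"grip":1}
    - {"x":0.05,"y":-7,"z":0,"ax":0,"ay":0,"az":0,"grip":1}
    - {"x":0.05,"y":-8,"z":0,"ax":0,"ay":0,"az":0,"grip":1}
    - {"x":0.05,"y":-8,"z":0,"ax":0,"ay":0,"az":0,"grip":1}

```text
time_s: 20.68
eef_pos: [0.4527, 0.178, 0.202]
eef_rot: [-0.573, 0.264, -0.327, 0.704]
wrist_force: [-0.1, -0.2, -1.2]
opening: 0.363
```

```bash
python3 - <<'E'
from h import *
P,R,o=pose();print(P,o['q'].round(3),o['wrist_force'],o['torque'],o['opening'])
go(P+[0,0,.08],tl(0))
w=save('wrist','w17');d=save('side','d17');s=save('scene','s17');print(blues(w))
cv2.imwrite('pics/r17.png',np.hstack([cv2.resize(s[150:260,190:300],None,fx=3.6,fy=3.6),cv2.resize(d[185:295,200:310],None,fx=3.6,fy=3.6)])[:,:,::-1])
E
```

```text
[0.45265466 0.17804209 0.20204508] [ 0.332 -0.214  2.27  -0.672  0.559  2.592] [-0.12996725 -0.20463748 -1.15414396] [ 0.07683396  0.37978036 -0.00790108] 0.36274226322879555
t 20.68 at [0.4527 0.178  0.202 ] open 0.363
shift cm [-0.02 -6.1   5.18] turn [-0.704 -0.001 -0.002] rows 1.2799999999999998 3.763833649101789
[(array([180.5,   9.4]), [160, 0, 42, 24, 688]), (array([277. , 305.2]), [238, 266, 78, 79, 4942]), (array([ 11.3, 309.5]), [3, 281, 18, 59, 972])]
```

View pics/r17.png

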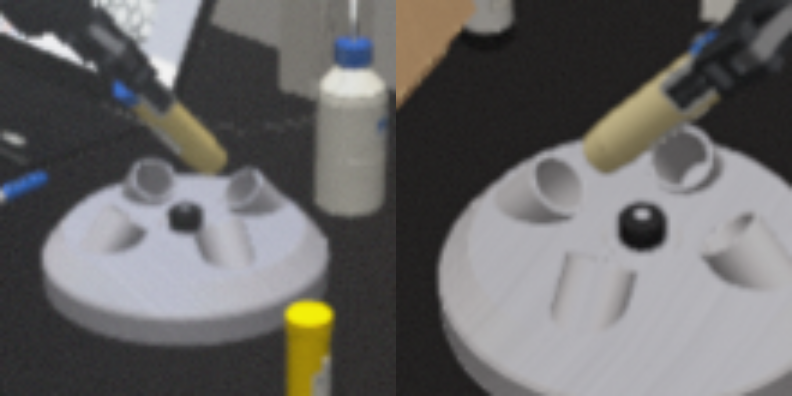

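Request:
apply_moves:
  increments:
    - {"x":0,"y":-2.3,"z":1.9,"ax":0,"ay":0,"az":0,"grip":1}
    - {"x":0,"y":-4.6,"z":3.8,"ax":-0.08,"ay":0,"az":0,"grip":1}
    - {"x":0,"y":-6.1,"z":5.2,"ax":-0.2,"ay":0,"az":0,"grip":1}
    - {"x":0,"y":-6.1,"z":5.2,"ax":-0.33,"ay":0,"az":0,"grip":1}
    - {"x":0,"y":-6.1,"z":5.2,"ax":-0.46,"ay":0,"az":0,"grip":1}
    - {"x":0,"y":-6.1,"z":5.2,"ax":-0.58,"ay":0,"az":0,"grip":1}
    - {"x":0,"y":-6.1,"z":5.2,"ax":-0.66,"ay":0,"az":0,"grip":1}
    - {"x":0,"y":-6.1,"z":5.2,"ax":-0.7,"ay":0,"az":0,"grip":1}
    - {"x":0,"y":-6.1,"z":5.2,"ax":-0.7,"ay":0,"az":0,"grip":1}
    - {"x":0,"y":-6.1,"z":5.2,"ax":-0.7,"ay":0,"az":0,"grip":1}

```text
time_s: 22.08
eef_pos: [0.4524, 0.1776, 0.2809]
eef_rot: [-0.447, 0.445, -0.548, 0.549]
wrist_force: [-0.1, 0.2, -1.0]
opening: 0.366
```

```bash
python3 - <<'E'
from h import *
P,R,o=pose();print(P,R.round(3),o['q'].round(3),np.abs(o['dq']).max(),o['wrist_force'],o['opening'])
w=save('wrist','w18');d=save('side','d18');s=save('scene','s18');print(blues(w))
cv2.imwrite('pics/r18.png',np.hstack([cv2.resize(s[120:260,180:320],None,fx=2.8,fy=2.8),cv2.resize(d[120:260,210:350],None,fx=2.8,fy=2.8)])[:,:,::-1])
cv2.imwrite('pics/c18.png',np.hstack([cv2.resize(s[170:330,290:430],None,fx=2.8,fy=2.8),cv2.resize(d[90:250,220:360],None,fx=2.8,fy=2.8)])[:,:,::-1])
E
```

```text
[0.45244246 0.17757428 0.28091622] [[-0.205  0.003  0.979]
 [-0.979  0.    -0.205]
 [-0.001 -1.     0.003]] [ 0.129 -0.046  1.797  0.     1.388  1.906] 0.011290840069672499 [-0.08411162  0.24284997 -0.95237185] 0.3661416840932457
[(array([ 61. , 160.6]), [45, 139, 34, 46, 606]), (array([276.9, 305.2]), [238, 266, 79, 79, 4978])]
```

View pics/r18.png

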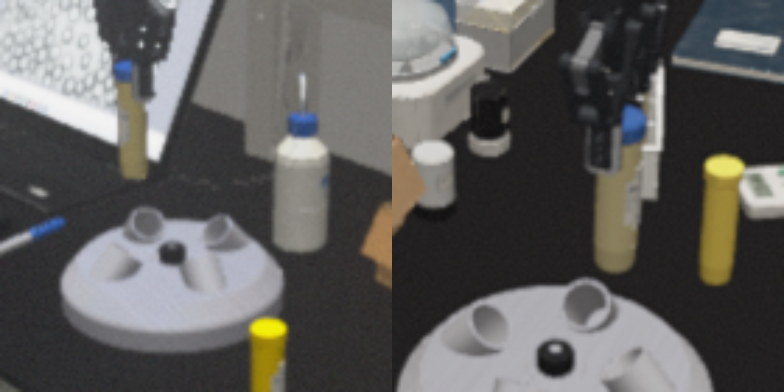

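View pics/c18.png

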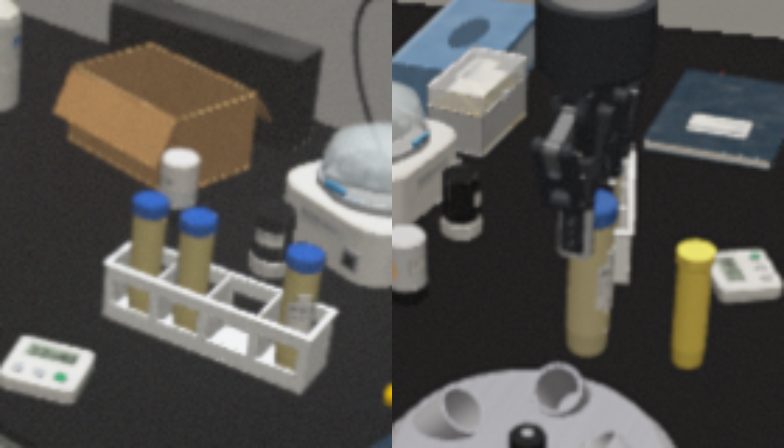

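View pics/w18.png

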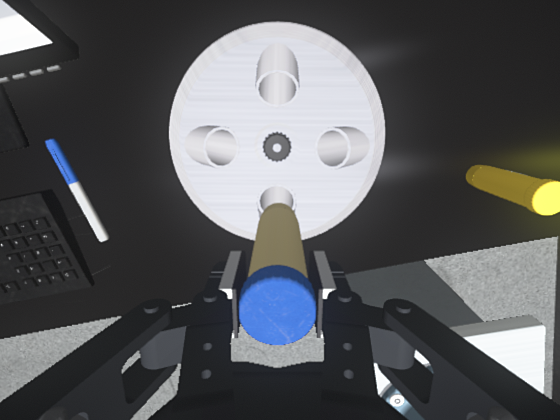

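```bash
python3 - <<'E'
from h import *
P,R,o=pose()
for n in ('scene','side'):
    C=vision.camera_params(n);print(n,[proj(C,P+[0,0,z]).round(1) for z in (.007,-.108)])
print((np.array([124.5,68])/2.8+[180,120]).round(1),(np.array([133.5,176])/2.8+[180,120]).round(1),(np.array([629,113])/2.8+[70,120]).round(1),(np.array([614,266])/2.8+[70,120]).round(1))
E
```

```text
scene [array([226.9, 143.2]), array([227.9, 182.2])]
side [array([290.3, 160.7]), array([288.2, 212.9])]
[224.5 144.3] [227.7 182.9] [294.6 160.4] [289.3 215. ]
```

```bash
python3 - <<'E'
from h import *
print(ticket.hand_in()); o=ctrl.get_obs();print(o['time_s'],o['opening'],o['eef_pos'])
E
```

```text
the job is handed in; nothing more can be done
None
the job is handed in; nothing more can be done
```

I handed the job in at about 22 s of the 59 s allowed. The hand-in gave no verdict.

- **Bench tubes:** Both stand in the crate, in the cells at y = −72 and +72 mm. I lowered each to the cell floor before letting go. The last pictures show all three racked tubes upright and released.
- **Rotor tube:** I drew it about 11 cm out along its own axis, with no slip seen. I then lifted it and turned it upright, never tipping it beyond its starting lean. It is held still and cap up. The foot is about 17 cm above the worktop, worked out from the gripper height. The body edges in the scene picture put it within about 2 to 3 degrees of upright.
- **Bystanders:** The timer, canister and yellow look-alike are in the same places in before and after pictures. The pen showed no sign of being touched in the last wrist picture, but I did not measure it.
- **Checks that disagreed:**
  - My first `apply_moves` call was refused as invalid input and moved nothing. It worked once every row carried all seven values.
  - One early wrist measurement was a few millimetres off because the arm was still settling, so I repeated it.
  - In the final picture the finger partly hides the held tube's cap, so its visible centre sat 2 to 4 pixels off the prediction. The foot agreed within about 2 pixels.

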